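# Clear the spacers from the lathe's pocket block with tongs

### The job

Press the lathe's red mushroom stop fully down so that it latches; with it down, use the sprung tongs to lift every white spacer out of the pockets of the steel block and put them all in the aluminium tray, without ever touching the spacers with the robot's own fingers (they are cleaned for cold service). Then stand the tongs back in their green stand, let them go, and last of all reset the stop: turn its mushroom clockwise until it is freed and pops up again. Leave the other things on the bench alone.

Things in the scene. Friction and masses are not known exactly. Their poses are not given: they have to be found in the camera images.
- block: fixed dark steel block, 166 (its x) x 80 (its y) x 105 mm tall, with four deep narrow pockets in a row along its x; origin at the centre of its underside, z up. Pocket mouths are 28 mm (x) by 52 mm (y), centred at x = -57, -19, +19, +57 mm, y = 0; each is 95 mm deep (floor 10 mm above the bench). Too narrow for the robot's fingers.
- stand: fixed green socket stand for the tongs, 90 mm along its y, 70 along x, rim 55 mm above the bench; origin at the centre of its underside. Its socket is 28 mm (x) by 58 mm (y) and centred on the origin, its floor 8 mm above the bench. The tongs stand in it tips down, their y along the stand's y; they may sit a few mm off its centre.
- tongs: loose upright sprung tongs, 122 mm tall, 160 g: two upright jaws that close parallel to one another along y. Origin level with the tips' lower ends, halfway between the open jaws, z up to the grips. Steel blades from z = 0 to 72 mm: 16 mm wide (x), 5 mm thick (y), inner faces 34 mm apart when open. A shoulder as wide as the grips begins at z = 64 mm.
- tongs_grip (a point): 97 mm above the tongs' origin, where to grip: between the two red grip plates, which are 22 mm wide (x), reach from z = 70 to 122 mm above the tips, outer faces 62 mm apart (y) when open. Hold them at about 56 mm to carry the tongs open; they are about 48 mm apart when squeezed on a spacer
- tongs_jaw (a joint): how far the tongs are squeezed (d), m: 0 open (34 mm between the blades), 0.018 shut (16 mm); grips and blades close by the same d. The spring pushes the grips apart with 5 N at 0 and 12 N at 0.018. The tongs' frame is fixed to the +y jaw, so the middle of the gap lies d/2 from the origin towards +y
- tray: loose open aluminium tray, 190 (x) x 140 (y) x 28 mm tall, walls and floor 4 mm, about 0.7 kg; origin at the centre of its underside, z up
- stop_press (a joint): how far the red mushroom of the lathe stop is pressed, m: 0 up, 0.010 fully down. About 5 N pushes it past a catch in the first 3 mm; it then stays down (about 0.010) until the mushroom is turned
- stop_turn (a joint): how far the mushroom is turned, rad: 0 at the start, grows clockwise seen from above, ends at 1.4; friction 0.04 N m, stays where it is left. Beyond about 0.4 the catch lets go and a light spring lifts the mushroom once the fingers release it
- stop_top (a point): middle of the top of the red grip bar on the mushroom, 114 mm above the bench when up; turns with it: the bar runs along this frame's x, 46 mm long, 16 mm thick (y), 26 mm tall, above a round red cap of 50 mm diameter; under it a fixed yellow box 80 x 80 x 60 mm. z up
- spacer1: loose white ceramic spacer with a blue band near its top, a round bar 20 mm in diameter and 60 mm long, 40 to 85 g; origin at the centre of its lower end, z along it. Starts upright on the floor of a pocket of the block (its top 35 mm below the mouth), or is absent
- spacer1_center (a point): the middle of spacer1, 30 mm from each end, z along it
- spacer2: loose white ceramic spacer with a blue band near its top, a round bar 20 mm in diameter and 60 mm long, 40 to 85 g; origin at the centre of its lower end, z along it. Starts upright on the floor of a pocket of the block (its top 35 mm below the mouth), or is absent
- spacer2_center (a point): the middle of spacer2, 30 mm from each end, z along it
- spacer3: loose white ceramic spacer with a blue band near its top, a round bar 20 mm in diameter and 60 mm long, 40 to 85 g; origin at the centre of its lower end, z along it. Starts upright on the floor of a pocket of the block (its top 35 mm below the mouth), or is absent
- spacer3_center (a point): the middle of spacer3, 30 mm from each end, z along it
- spacer4: loose white ceramic spacer with a blue band near its top, a round bar 20 mm in diameter and 60 mm long, 40 to 85 g; origin at the centre of its lower end, z along it. Starts upright on the floor of a pocket of the block (its top 35 mm below the mouth), or is absent
- spacer4_center (a point): the middle of spacer4, 30 mm from each end, z along it
- float_valve: loose copper float, a ball of 80 mm diameter, with a rod to a brass valve body (160 mm along its x); origin under the ball. Not part of the job
- bakelite_knob: loose black knob, 64 mm wide, 36 mm tall; origin under its centre. Not part of the job
- flange_disc: loose steel flange disc, 110 mm wide, 26 mm tall; origin under its centre. Not part of the job
- cork_stopper: loose cork stopper in a brass collar, 56 mm wide, 55 mm tall; origin under its centre. Not part of the job
- spanner: loose spanner, 170 mm long, lying along its x. Not part of the job
- sample_jar: loose jar, 68 mm wide, 85 mm tall; origin under its centre. Not part of the job
Not all that is in view belongs to the job. There is more than one size of the stand; the job needs the largest. Leave any turquoise look-alike of the tongs alone.

How it is judged:
On the way, in this order (a step that is already met when the one before it is completed fails the run):
1. the mushroom stop is pressed down and latched (value of joint stop_press above 0.008 m and value of joint stop_turn below 0.25 rad and contact force between the fingers and stop_press below 0.2 N), for 0.2 s.
2. every spacer lies or stands in the tray, clear of the tongs (x of spacer1_center in the frame of tray between -0.088 and 0.088 m and y of spacer1_center in the frame of tray between -0.063 and 0.063 m and z of spacer1_center in the frame of tray between 0 and 0.06 m and x of spacer2_center in the frame of tray between -0.088 and 0.088 m and y of spacer2_center in the frame of tray between -0.063 and 0.063 m and z of spacer2_center in the frame of tray between 0 and 0.06 m and x of spacer3_center in the frame of tray between -0.088 and 0.088 m and y of spacer3_center in the frame of tray between -0.063 and 0.063 m and z of spacer3_center in the frame of tray between 0 and 0.06 m and x of spacer4_center in the frame of tray between -0.088 and 0.088 m and y of spacer4_center in the frame of tray between -0.063 and 0.063 m and z of spacer4_center in the frame of tray between 0 and 0.06 m and contact force between tongs and spacer1 below 0.2 N and contact force between tongs and spacer2 below 0.2 N and contact force between tongs and spacer3 below 0.2 N and contact force between tongs and spacer4 below 0.2 N), for 0.3 s.
3. the tongs stand in their stand, let go, with the stop still down (x of tongs in the frame of stand between -0.02 and 0.02 m and y of tongs in the frame of stand between -0.025 and 0.025 m and z of tongs in the frame of stand below 0.022 m and angle between tongs's own z axis and vertical below 0.3 rad and contact force between the fingers and tongs below 0.2 N and value of joint stop_press above 0.006 m), for 0.3 s.
4. the mushroom has been turned clockwise and is up again (value of joint stop_press below 0.003 m and value of joint stop_turn above 0.3 rad), for 0.2 s.
At the end, for the whole second after the job is handed in: Each spacer's centre is inside the tray (within 88 mm of its middle in x, 63 mm in y, under 60 mm high), standing or lying; tongs tips down in the stand's socket (tilt under 0.3 rad, within 14 mm of its floor), let go; mushroom up (under 3 mm down) and turned over 0.3 rad; all at rest (all of step 4 and x of spacer1_center in the frame of tray between -0.088 and 0.088 m and y of spacer1_center in the frame of tray between -0.063 and 0.063 m and z of spacer1_center in the frame of tray between 0 and 0.06 m and x of spacer2_center in the frame of tray between -0.088 and 0.088 m and y of spacer2_center in the frame of tray between -0.063 and 0.063 m and z of spacer2_center in the frame of tray between 0 and 0.06 m and x of spacer3_center in the frame of tray between -0.088 and 0.088 m and y of spacer3_center in the frame of tray between -0.063 and 0.063 m and z of spacer3_center in the frame of tray between 0 and 0.06 m and x of spacer4_center in the frame of tray between -0.088 and 0.088 m and y of spacer4_center in the frame of tray between -0.063 and 0.063 m and z of spacer4_center in the frame of tray between 0 and 0.06 m and x of tongs in the frame of stand between -0.02 and 0.02 m and y of tongs in the frame of stand between -0.025 and 0.025 m and z of tongs in the frame of stand below 0.022 m and angle between tongs's own z axis and vertical below 0.3 rad and contact force between the fingers and tongs below 0.2 N and linear speed of each of spacer1, spacer2, spacer3, spacer4, tongs, tray below 0.03 m/s); the robot touches nothing.
It fails at once if a spacer is touched by the robot's fingers (contact force between the fingers and spacer1 above 0.5 N or contact force between the fingers and spacer2 above 0.5 N or contact force between the fingers and spacer3 above 0.5 N or contact force between the fingers and spacer4 above 0.5 N).
It fails at once if a spacer is lifted out of the block while the stop is not down (value of joint stop_press below 0.005 m and height (world z) of any of spacer1, spacer2, spacer3, spacer4 above 0.05 m).
It fails at once if another thing on the bench is moved more than 30 mm (distance of any of float_valve, bakelite_knob, flange_disc, cork_stopper, spanner, sample_jar from where it was at the start of the episode above 0.03 m).
Of spacer1, spacer2, spacer3, spacer4 only 3 to 4 are there at a start; the rules pass over those that are not, and their reading is None.
At some moment in a run one of tray may be knocked a few centimetres aside while the robot is not near it.
It also fails if it takes over 210 s, if anything falls off the work surface, if the arm or the gripper's body presses on something with over 40 N, if the wrist force passes 120 N, or if a joint passes its speed limit or range.

### The arm

A 7-joint arm with a two-finger parallel gripper is mounted at the origin on the work surface. World frame = base frame: x ahead of the robot, y to its left, z up, the work surface at z = 0. Lengths are in m, angles in rad, forces in N, time in s.
With the tool pointing down it reaches from about 0.425 to 0.925 m from the base axis. Payload 6.8 kg.
Tool frame: the origin (TCP) lies midway between the tips of the shut fingers; the grasp point (between the pads) lies 19 mm behind it; z points along the fingers, y is the line along which they close (so a half turn about z gives the same grasp; the last joint's range is limited). The gripper opens to 85 mm and grips with 20 to 120 N. Pads are 22 mm wide; open, the fingers measure 114 mm over their backs; the gripper's body (76 mm by 85 mm) begins 54 mm behind the grasp point. The pads swing forward as they close: fully open they stand 13 mm farther back than shut.
Start: joints at [-1.311, 0.477, 0.022, 1.555, -0.011, 1.109, -0.083], TCP at [0.243, 0.63, 0.231] pointing down, gripper open.
Joint ranges: [-2.96, 2.96], [-0.34, 2.1], [-1.41, 1.46], [0.24, 2.44], [-1.37, 4.51], [0.17, 1.92], [-2.96, 2.96]. Speed limits (rad/s): [2.39, 2.39, 3.14, 3.14, 3.14, 3.14, 3.14].

### API

Orientations are given as a rotation vector (axis times angle).
In Python, from bench import get_obs, grab_frame, camera_params, r gives the robot as it stands.
- The arm moves only by the shell command python3 -m jog 'ROWS' [FORCE]. ROWS is JSON, a list of rows, each an object of numbers: "rx", "ry", "rz": the turn, a rotation vector about the world's x, y, z scaled (see below); "x", "y", "z": the shift along the world's x, y, z scaled (see below); "jaw": the opening, from -1 (shut) to 1 (fully open). In form: [{"rx": .., "ry": .., "rz": .., "x": .., "y": .., "z": .., "jaw": ..}, ...]. A call has 1 to 8 rows; each row shifts and turns the commanded pose from where the row before left it; what a row does not reach is not made up. The controller multiplies each number of a shift by 60 mm and each number of a turn by 10 degrees. A row lasts 1/8 s, in which the tool goes at most 62.5 mm and 10.7 degrees, less where a joint would pass 70% of its speed; a pose out of reach is approached as far as the arm can. A call with a number of a shift or a turn outside -1 to 1 is refused whole. A call with a gripper value outside its range is refused whole. The fingers move at their own pace and stop on an object; FORCE is the grip in N (left out, the last holds). Time passes only in rows, so rows that do not move let the fingers close. It gives the time, the measured TCP pose, the force, the opening and the grip force at its end, in the units of the state.
- get_obs(): the state, without advancing time (a new reading comes with each control period).
- grab_frame(name): name is "scene" or "top"; returns the picture (480x640x3 uint8, red, green, blue); there is no depth.
- camera_params(name): a dict with "fx", "fy", "cx", "cy" (pixels), "R" (3x3) and "t" (3): a world point X has camera coordinates R X + t. Camera axes: x right, y down, z forward; pixel columns grow to the right and rows downward; lengths in m; the calibration is good to about 2 mm. A picture is of the moment at which its call begins. camera_params takes no time and is no camera call.
- r.hand_in(): hands the job in; it is judged then, once.
The state is a dict: "clock": time; "joints": joint angles; "qvel": joint speeds; "tau": joint torques, N m; "tcp_pos": TCP position; "orientation": TCP orientation; "contact_force": force on the tool from outside, world axes, zero at the start; "moment": the same for the moment, N m; "grip_width": finger opening in m; "gripper_force": force on a finger pad.
Only numpy, scipy, OpenCV 4.12 (cv2) and the standard library are available. Lean on these libraries where they do the work, as an engineer would, in place of code of your own. Each camera call takes 0.05 s, during which the arm holds its last target. There are 200 camera calls.

## Working session

There is one attempt and no reset: what is moved stays moved. The work goes in short steps, Python scripts to look and compute and a shell command to move; the robot and the scene stay as the last step left them, time stands still between calls to the robot, and variables do not carry over. Pictures are saved under pics/ and viewed, at most 14 in all, crops included, and the job is handed in when it is done.

```bash
mkdir -p pics; ls; python3 - <<'E'
from bench import *
import cv2
for n in("scene","top"):
    cv2.imwrite(f"pics/{n}0.png",grab_frame(n)[:,:,::-1]); print(camera_params(n))
print(get_obs())
E
```

```text
pics
{'fx': 506.08286276286094, 'fy': 506.08286276286094, 'cx': 325.69349918519123, 'cy': 238.7817531469594, 'R': array([[ 0.85613983,  0.51674291,  0.00116578],
       [ 0.30389911, -0.50167295, -0.8099195 ],
       [-0.41793532,  0.69375862, -0.5865399 ]]), 't': array([-0.44437761, -0.07362852,  1.58409265])}
{'fx': 531.0345350685056, 'fy': 531.0345350685056, 'cx': 320.346911721897, 'cy': 241.5601608012179, 'R': array([[ 0.01462673, -0.99963204,  0.02284408],
       [-0.98400749, -0.01844687, -0.17716932],
       [ 0.17752553, -0.01988734, -0.98391523]]), 't': array([-0.02933926,  0.52711226,  1.24049456])}
{'clock': 0.1, 'joints': array([-1.31111938,  0.47772032,  0.02236224,  1.55631934, -0.01150221,
        1.10929374, -0.08312208]), 'qvel': array([-0.00026288, -0.00111868, -0.0013924 , -0.00098992, -0.00021271,
       -0.00085033, -0.00056961]), 'tau': array([ 4.96265639e-03, -5.97762644e+01,  1.61403481e+00, -2.81958050e+01,
        1.27886530e-02,  4.99566886e-03, -1.79397011e-05]), 'tcp_pos': array([0.2425251 , 0.62937394, 0.23043541]), 'orientation': array([-5.74451695e-01, -3.08844963e+00,  2.51797653e-03]), 'contact_force': array([-1.03128896,  0.04462224,  0.63403073]), 'moment': array([ 0.01839609, -0.02382688, -0.00215286]), 'gripper_force': 0.0, 'grip_width': 0.08528168522390572}
```

View pics/scene0.png

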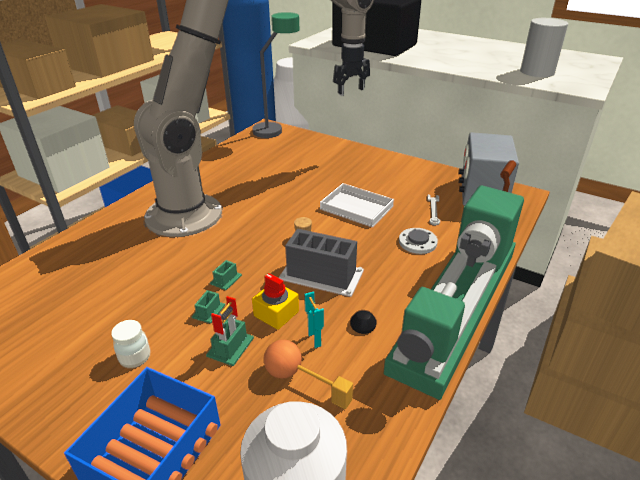

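View pics/top0.png

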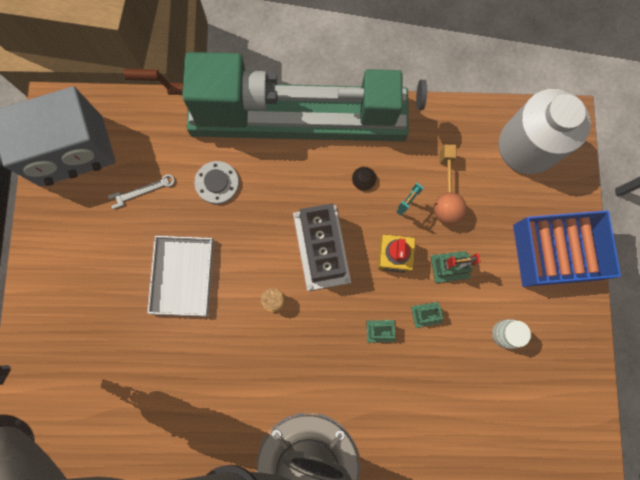

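The top view shows the block at about (322,247), the red mushroom at (398,251), the tongs in the large stand at (455,265), the tray at (181,277) and the turquoise decoy at (410,198). I'll enlarge the key parts.

```bash
cat > h.py <<'E'
from bench import *
import cv2, numpy as np
def w(n,u,v,z):
    p=camera_params(n);R,t=np.array(p['R']),np.array(p['t'])
    c=-R.T@t; d=R.T@np.array([(u-p['cx'])/p['fx'],(v-p['cy'])/p['fy'],1])
    return (c+d*(z-c[2])/d[2]).round(4)
def px(n,X):
    p=camera_params(n);c=np.array(p['R'])@np.array(X)+p['t']
    return (np.array([p['fx']*c[0],p['fy']*c[1]])/c[2]+[p['cx'],p['cy']]).round(1)
def tri(u1,u2): # scene px, top px
    A=[];b=[]
    for n,u in(("scene",u1),("top",u2)):
        p=camera_params(n);R,t=np.array(p['R']),np.array(p['t'])
        d=R.T@np.array([(u[0]-p['cx'])/p['fx'],(u[1]-p['cy'])/p['fy'],1]);d/=np.linalg.norm(d)
        P=np.eye(3)-np.outer(d,d);A.append(P);b.append(P@(-R.T@t))
    return np.linalg.lstsq(np.vstack(A),np.hstack(b),rcond=None)[0].round(4)
def crop(f,x0,y0,x1,y1,s,name):
    cv2.imwrite("pics/"+name,cv2.resize(f[y0:y1,x0:x1,::-1],None,fx=s,fy=s,interpolation=cv2.INTER_CUBIC))
E
python3 - <<'E'
from h import *
f=cv2.imread("pics/top0.png")[:,:,::-1]; g=cv2.imread("pics/scene0.png")[:,:,::-1]
a=cv2.resize(f[195:295,290:490],None,fx=4,fy=4,interpolation=cv2.INTER_CUBIC)
cv2.imwrite("pics/c1.png",a[:,:,::-1])
crop(g,200,225,370,365,4,"c2.png")
E
```

```text
(no output)
```

View pics/c1.png

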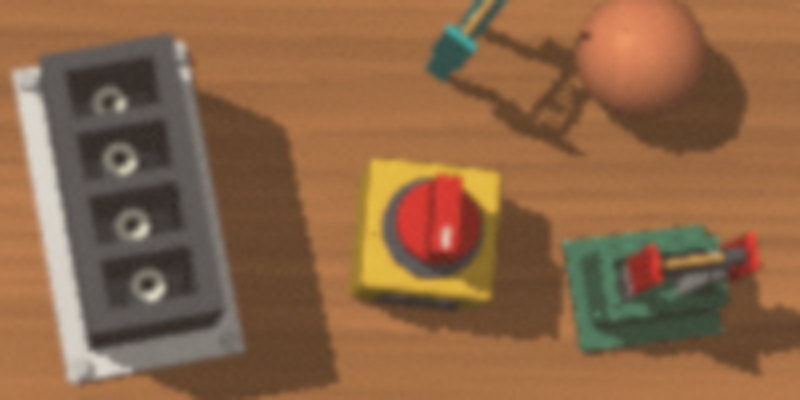

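View pics/c2.png

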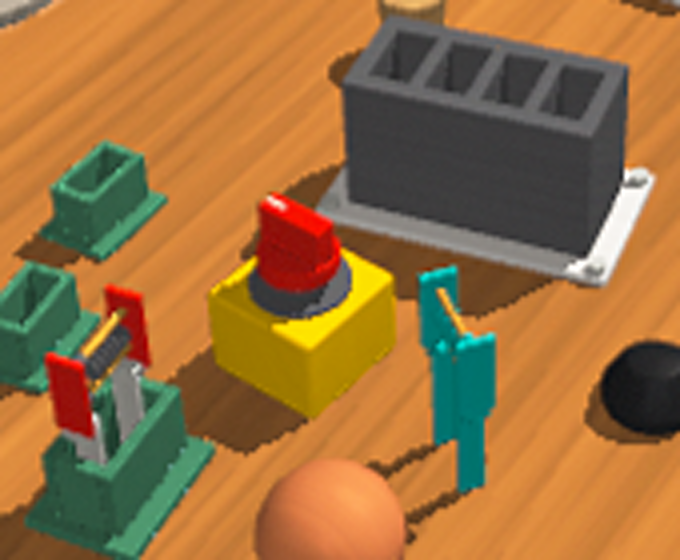

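```bash
python3 - <<'E'
from h import *
c1=lambda x,y,z: w("top",290+x/4-.375,195+y/4-.375,z)
print("block top"); 
for p in[(42,58),(172,36),(223,310),(92,335)]: print(c1(*p,.105))
print("pocketcenters",c1(113.5,88,.105),c1(149,278,.105))
print("spacers",*[c1(*p,.07) for p in[(110,100),(121,158),(133,225),(150,286)]])
print("bar ends",c1(448,178,.114),c1(445,254,.114),"box",*[c1(*p,.06) for p in[(370,160),(500,172),(490,303),(357,293)]])
print("tray",*[w("top",*p,.028) for p in[(155,237),(212,237),(210,317),(149,315)]])
s=lambda x,y:(200+x/4-.375,225+y/4-.375); t=lambda x,y:(290+x/4-.375,195+y/4-.375)
print("grips",tri(s(122,290),t(745,240)),tri(s(66,357),t(643,258)))
for p in[(122,290),(66,357)]: print(w("scene",*s(*p),.13))
for p in[(745,240),(643,258)]: print(c1(*p,.13))
print("rim", *[w("scene",*s(*p),.055) for p in [(45,452),(110,480),(183,385),(125,378)]])
print("rim top", *[c1(*p,.055) for p in [(580,250),(715,235),(722,305),(590,320)]])
E
```

```text
block top
[0.5933 0.029  0.105 ]
[ 0.6081 -0.0469  0.105 ]
[ 0.447  -0.0778  0.105 ]
[ 0.4313 -0.003   0.105 ]
pocketcenters [ 0.5762 -0.013   0.105 ] [ 0.4647 -0.0352  0.105 ]
spacers [ 0.5768 -0.0116  0.07  ] [ 0.5415 -0.0187  0.07  ] [ 0.5011 -0.0264  0.07  ] [ 0.4648 -0.037   0.07  ]
bar ends [ 0.5247 -0.2067  0.114 ] [ 0.4804 -0.2044  0.114 ] box [ 0.5451 -0.1692  0.06  ] [ 0.5392 -0.2478  0.06  ] [ 0.4595 -0.2405  0.06  ] [ 0.4641 -0.1609  0.06  ]
tray [0.5348 0.3841 0.028 ] [0.5374 0.2452 0.028 ] [0.3429 0.2401 0.028 ] [0.3454 0.3852 0.028 ]
grips [ 0.4914 -0.3544  0.1649] [ 0.4688 -0.3377  0.0954]
[ 0.4723 -0.3205  0.13  ]
[ 0.4806 -0.3751  0.13  ]
[ 0.4891 -0.3728  0.13  ]
[ 0.4777 -0.3142  0.13  ]
rim [ 0.4601 -0.3828  0.055 ] [ 0.5032 -0.3801  0.055 ] [ 0.4923 -0.3043  0.055 ] [ 0.4609 -0.3169  0.055 ]
rim top [ 0.4932 -0.2964  0.055 ] [ 0.5039 -0.3786  0.055 ] [ 0.4613 -0.3813  0.055 ] [ 0.4509 -0.3014  0.055 ]
```

```bash
python3 -m jog '[{"x":0.5,"y":-0.9,"jaw":-1,"rz":0.2},{"x":0.5,"y":-0.9,"jaw":-1,"rz":0.2},{"x":0.5,"y":-0.9,"jaw":-1,"rz":0.2},{"x":0.5,"y":-0.9,"jaw":-1,"rz":0.2},{"x":0.5,"y":-0.9,"jaw":-1,"rz":0.2},{"x":0.5,"y":-0.9,"jaw":-1,"rz":0.2},{"x":0.5,"y":-0.9,"jaw":-1,"rz":0.2},{"x":0.5,"y":-0.9,"jaw":-1,"rz":0.2}]'; python3 -m jog '[{"y":-0.85,"jaw":-1},{"y":-0.85,"jaw":-1},{"y":-0.85,"jaw":-1},{"y":-0.85,"jaw":-1},{"y":-0.85,"jaw":-1},{"y":-0.85,"jaw":-1},{"y":-0.85,"jaw":-1},{"jaw":-1}]'
```

```text
validation failed for argument at $[0]...
validation failed for argument at $[0]...
```

```bash
python3 -m jog '[{"rx":0,"ry":0,"rz":0.2,"x":0.5,"y":-0.9,"z":0,"jaw":-1},{"rx":0,"ry":0,"rz":0.2,"x":0.5,"y":-0.9,"z":0,"jaw":-1},{"rx":0,"ry":0,"rz":0.2,"x":0.5,"y":-0.9,"z":0,"jaw":-1},{"rx":0,"ry":0,"rz":0.2,"x":0.5,"y":-0.9,"z":0,"jaw":-1},{"rx":0,"ry":0,"rz":0.2,"x":0.5,"y":-0.9,"z":0,"jaw":-1},{"rx":0,"ry":0,"rz":0.2,"x":0.5,"y":-0.9,"z":0,"jaw":-1},{"rx":0,"ry":0,"rz":0.2,"x":0.5,"y":-0.9,"z":0,"jaw":-1},{"rx":0,"ry":0,"rz":0.2,"x":0.5,"y":-0.9,"z":0,"jaw":-1}]'
```

```text
clock: 1.1
tcp_pos: [0.4832, 0.196, 0.2312]
orientation: [-0.137, -3.139, -0.0]
contact_force: [1.4, 0.6, -0.7]
grip_width: -0.0002
gripper_force: 0.0
```

```bash
python3 -m jog '[{"rx":0,"ry":0,"rz":0,"x":0.05,"y":-0.95,"z":0,"jaw":-1},{"rx":0,"ry":0,"rz":0,"x":0.05,"y":-0.95,"z":0,"jaw":-1},{"rx":0,"ry":0,"rz":0,"x":0.05,"y":-0.95,"z":0,"jaw":-1},{"rx":0,"ry":0,"rz":0,"x":0.05,"y":-0.95,"z":0,"jaw":-1},{"rx":0,"ry":0,"rz":0,"x":0.05,"y":-0.95,"z":0,"jaw":-1},{"rx":0,"ry":0,"rz":0,"x":0.05,"y":-0.95,"z":-0.4,"jaw":-1},{"rx":0,"ry":0,"rz":0,"x":0.0,"y":-0.95,"z":-0.6,"jaw":-1},{"rx":0,"ry":0,"rz":0,"x":0,"y":0,"z":-0.4,"jaw":-1}]'; python3 - <<'E'
from h import *
f=grab_frame("scene");crop(f,200,215,370,365,4,"c3.png");g=grab_frame("top");crop(g,340,195,490,295,5,"c4.png");print(get_obs()['tcp_pos'])
E
```

```text
clock: 2.1
tcp_pos: [0.499, -0.202, 0.1487]
orientation: [-0.151, -3.137, 0.004]
contact_force: [-0.7, 0.5, 0.1]
grip_width: 0.0003
gripper_force: 0.0
[ 0.49832587 -0.1972139   0.14729286]
```

View pics/c3.png

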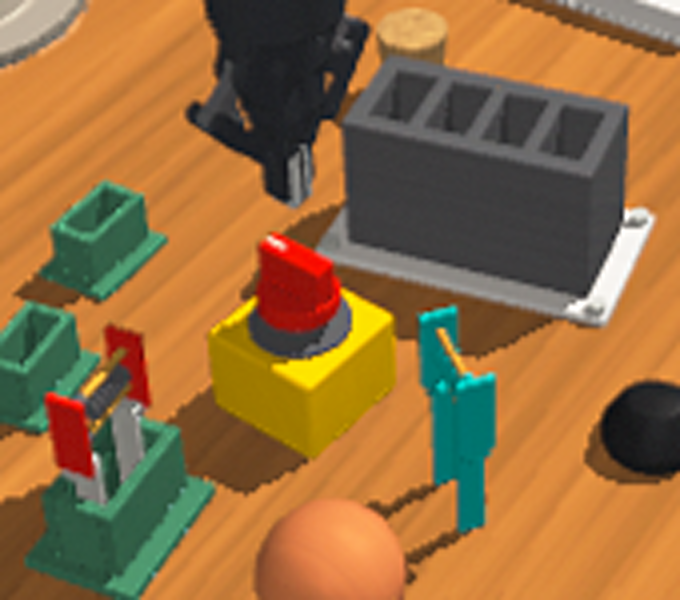

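```bash
python3 - <<'E'
from h import *
print(tri((275.3,278.5),(401.3,248.8)), w("scene",275.3,278.5,.114)); print(px("scene",get_obs()['tcp_pos']),get_obs()['tcp_pos'])
E
```

```text
[ 0.5042 -0.2047  0.1118] [ 0.5075 -0.2053  0.114 ]
[273.2 264. ] [ 0.49832587 -0.1972139   0.14729286]
```

```bash
python3 -m jog '[{"rx":0,"ry":0,"rz":0,"x":0.08,"y":-0.08,"z":-0.2,"jaw":-1},{"rx":0,"ry":0,"rz":0,"x":0,"y":0,"z":-0.2,"jaw":-1},{"rx":0,"ry":0,"rz":0,"x":0,"y":0,"z":-0.1,"jaw":-1},{"rx":0,"ry":0,"rz":0,"x":0,"y":0,"z":-0.1,"jaw":-1},{"rx":0,"ry":0,"rz":0,"x":0,"y":0,"z":-0.05,"jaw":-1},{"rx":0,"ry":0,"rz":0,"x":0,"y":0,"z":-0.05,"jaw":-1},{"rx":0,"ry":0,"rz":0,"x":0,"y":0,"z":-0.05,"jaw":-1},{"rx":0,"ry":0,"rz":0,"x":0,"y":0,"z":0,"jaw":-1}]'
```

```text
clock: 3.2
tcp_pos: [0.5055, -0.2018, 0.1047]
orientation: [-0.139, -3.139, 0.0]
contact_force: [0.4, -0.4, 0.1]
grip_width: 0.0003
gripper_force: 0.0
```

```bash
python3 -m jog '[{"rx":0,"ry":0,"rz":0,"x":0,"y":0,"z":-0.05,"jaw":-1},{"rx":0,"ry":0,"rz":0,"x":0,"y":0,"z":-0.03,"jaw":-1},{"rx":0,"ry":0,"rz":0,"x":0,"y":0,"z":0,"jaw":-1}]';python3 -m jog '[{"rx":0,"ry":0,"rz":0,"x":0,"y":0,"z":0.5,"jaw":-1},{"rx":0,"ry":0,"rz":0,"x":0,"y":0,"z":0.5,"jaw":-1},{"rx":0,"ry":0,"rz":0,"x":0,"y":-0.4,"z":0.8,"jaw":1},{"rx":0,"ry":0,"rz":0.3,"x":-0.1,"y":-0.8,"z":0.3,"jaw":1},{"rx":0,"ry":0,"rz":0.8,"x":-0.2,"y":-0.8,"z":0,"jaw":1},{"rx":0,"ry":0,"rz":0.3,"x":-0.2,"y":-0.4,"z":0,"jaw":1},{"rx":0,"ry":0,"rz":0,"x":0,"y":0,"z":0,"jaw":1}]'; python3 - <<'E'
from h import *
f=grab_frame("scene");crop(f,170,200,340,340,4,"c5.png");o=get_obs();print(o['tcp_pos'],o['orientation'],o['grip_width'])
E
```

```text
clock: 3.58
tcp_pos: [0.5068, -0.2023, 0.1035]
orientation: [0.14, 3.135, 0.001]
contact_force: [-8.6, 3.7, 32.9]
grip_width: 0.0
gripper_force: 16.6
clock: 4.45
tcp_pos: [0.4738, -0.3484, 0.2261]
orientation: [0.236, -3.132, 0.002]
contact_force: [0.4, -0.0, -0.5]
grip_width: 0.0854
gripper_force: 0.0
[ 0.47500832 -0.34639613  0.22596329] [ 2.39927097e-01 -3.13230253e+00 -6.36579538e-05] 0.08529328794316156
```

View pics/c5.png

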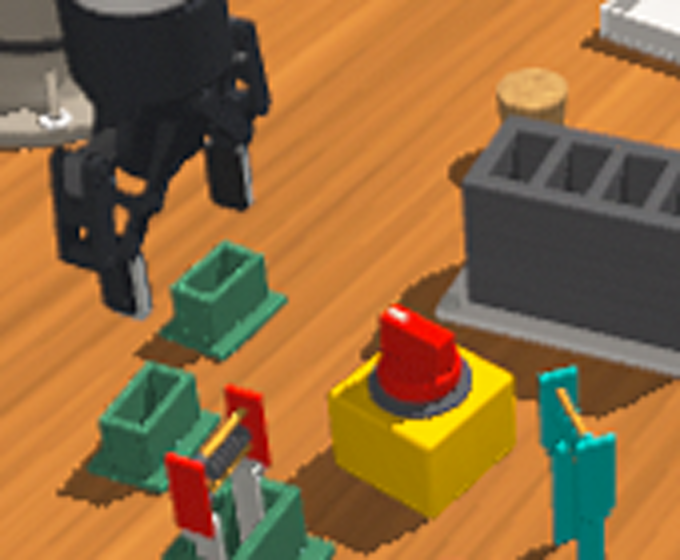

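```bash
python3 - <<'E'
from h import *
s=lambda x,y:(200+x/4-.375,225+y/4-.375); t=lambda x,y:(290+x/4-.375,195+y/4-.375)
a,b=tri(s(122,290),t(643,258)),tri(s(66,357),t(745,240)); print(a,b,(a+b)/2,np.degrees(np.arctan2(-(a-b)[0],(a-b)[1])))
a,b=[w("scene",*s(*p),.13) for p in[(122,290),(66,357)]];print((a+b)/2,np.degrees(np.arctan2(-(a-b)[0],(a-b)[1])))
f=cv2.imread("pics/c4.png")
m=cv2.resize(f[150:450,400:750],None,fx=2,fy=2,interpolation=cv2.INTER_CUBIC);cv2.imwrite("pics/c4b.png",m)
E
```

```text
[ 0.4748 -0.3173  0.129 ] [ 0.4859 -0.3747  0.1327] [ 0.48035 -0.346    0.13085] 10.94475130336443
[ 0.47645 -0.3478   0.13   ] 8.643623119044038
```

View pics/c4b.png

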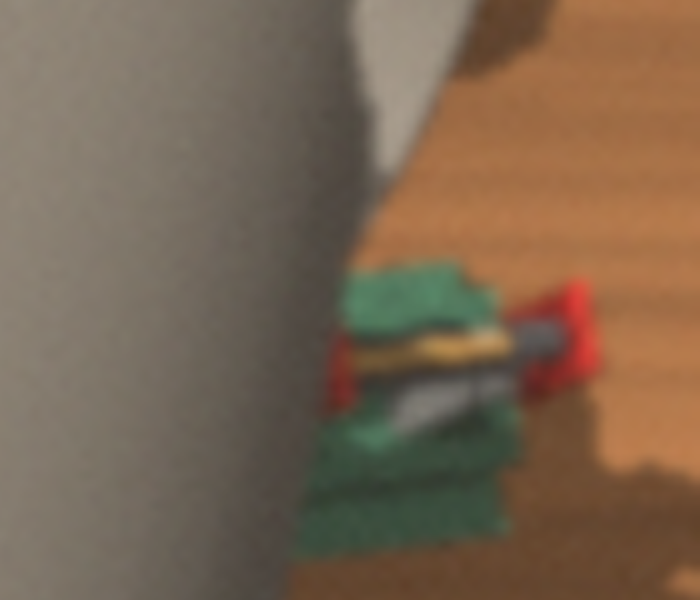

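The mushroom sits lower on its collar (cap top in the crop around (420,330)), so it's latched. The tongs measure about (0.477, -0.347) with a yaw near 9°, and the tool is already aligned, so I'll descend on the grips.

```bash
python3 -m jog '[{"rx":0,"ry":0,"rz":0,"x":0.03,"y":0,"z":-0.7,"jaw":1},{"rx":0,"ry":0,"rz":0,"x":0,"y":0,"z":-0.7,"jaw":1},{"rx":0,"ry":0,"rz":0,"x":0,"y":0,"z":-0.5,"jaw":1},{"rx":0,"ry":0,"rz":0,"x":0,"y":0,"z":-0.4,"jaw":1},{"rx":0,"ry":0,"rz":0,"x":0,"y":0,"z":0,"jaw":1}]' 40
python3 - <<'E'
from h import *
f=grab_frame("scene");crop(f,170,240,320,370,5,"c6.png");o=get_obs();print(o['tcp_pos'],o['orientation'],o['contact_force'])
E
```

```text
clock: 5.12
tcp_pos: [0.4771, -0.3432, 0.0863]
orientation: [0.247, -3.129, -0.005]
contact_force: [-0.7, 0.6, -0.7]
grip_width: 0.0856
gripper_force: 0.0
[ 0.47779225 -0.34421651  0.08772637] [ 2.46562368e-01 -3.13089245e+00 -2.03327537e-03] [-1.43559605  0.10899311  0.18116827]
```

View pics/c6.png

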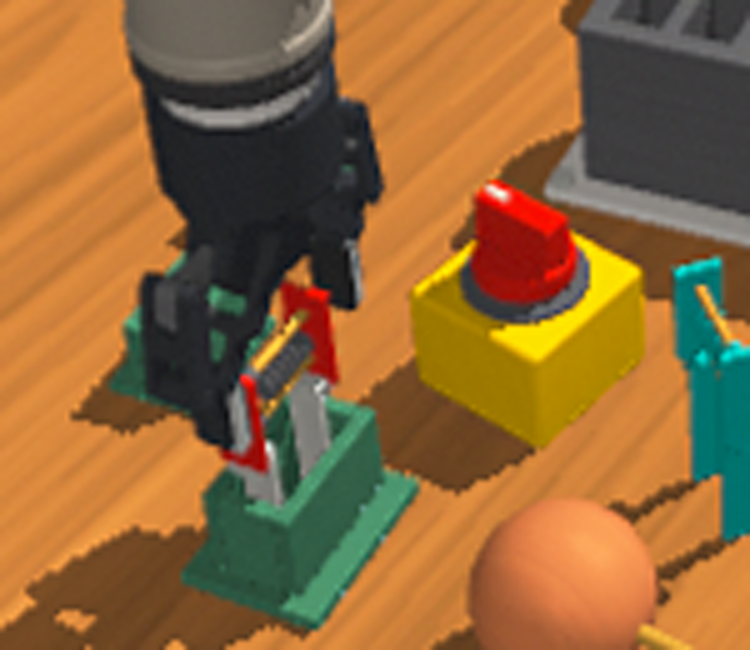

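```bash
python3 - <<'E'
from h import *
q=lambda x,y:(170+x/5-.4,240+y/5-.4)
print("outer bottom edge of -y grip",w("scene",*q(225,455),.078),w("scene",*q(266,470),.078))
print("its top",w("scene",*q(258,378),.13))
print("right grip top",w("scene",*q(285,286),.13),w("scene",*q(327,295),.13),"bot",w("scene",*q(338,382),.078))
print("finger tips -y outer",w("scene",*q(222,447),.10),"+y",w("scene",*q(350,303),.10))
E
```

```text
outer bottom edge of -y grip [ 0.4704 -0.3781  0.078 ] [ 0.4911 -0.3757  0.078 ]
its top [ 0.4921 -0.3727  0.13  ]
right grip top [ 0.4652 -0.3237  0.13  ] [ 0.4843 -0.3187  0.13  ] bot [ 0.4836 -0.3188  0.078 ]
finger tips -y outer [ 0.4828 -0.39    0.1   ] +y [ 0.4728 -0.2937  0.1   ]
```

```bash
python3 -m jog '[{"rx":0,"ry":0,"rz":0,"x":0,"y":-0.04,"z":-0.06,"jaw":1},{"rx":0,"ry":0,"rz":0,"x":0,"y":0,"z":0,"jaw":0.5},{"rx":0,"ry":0,"rz":0,"x":0,"y":0,"z":0,"jaw":0.32},{"rx":0,"ry":0,"rz":0,"x":0,"y":0,"z":0,"jaw":0.32},{"rx":0,"ry":0,"rz":0,"x":0,"y":0,"z":0,"jaw":0.32}]' 40
```

```text
clock: 5.8
tcp_pos: [0.4779, -0.3485, 0.0856]
orientation: [-0.244, 3.131, -0.001]
contact_force: [-0.4, 0.4, 5.6]
grip_width: 0.0565
gripper_force: 8.9
```

```bash
python3 -m jog '[{"rx":0,"ry":0,"rz":0,"x":0,"y":0,"z":0.3,"jaw":0.32},{"rx":0,"ry":0,"rz":0,"x":0,"y":0,"z":0.6,"jaw":0.32},{"rx":0,"ry":0,"rz":0,"x":0,"y":0,"z":0.8,"jaw":0.32},{"rx":0,"ry":0,"rz":0,"x":0,"y":0.3,"z":0.8,"jaw":0.32},{"rx":0,"ry":0,"rz":0.05,"x":0,"y":0.6,"z":0.1,"jaw":0.32},{"rx":0,"ry":0,"rz":0.1,"x":-0.05,"y":0.8,"z":0,"jaw":0.32},{"rx":0,"ry":0,"rz":0.1,"x":-0.05,"y":0.8,"z":0,"jaw":0.32},{"rx":0,"ry":0,"rz":0,"x":-0.05,"y":0.8,"z":0,"jaw":0.32}]';python3 -m jog '[{"rx":0,"ry":0,"rz":0,"x":-0.05,"y":0.8,"z":0,"jaw":0.32},{"rx":0,"ry":0,"rz":0,"x":-0.05,"y":0.6,"z":0,"jaw":0.32},{"rx":0,"ry":0,"rz":0,"x":0,"y":0.5,"z":-0.3,"jaw":0.32},{"rx":0,"ry":0,"rz":0,"x":0,"y":0,"z":0,"jaw":0.32},{"rx":0,"ry":0,"rz":0,"x":0,"y":0,"z":0,"jaw":0.32}]'
python3 - <<'E'
from h import *
f=grab_frame("scene");crop(f,240,150,390,290,4,"c7.png");o=get_obs();print(o['tcp_pos'],o['orientation'],o['contact_force'],px("scene",o['tcp_pos']))
E
```

```text
clock: 6.8
tcp_pos: [0.4678, -0.1488, 0.2415]
orientation: [-0.312, 3.125, -0.0]
contact_force: [1.0, 0.4, -2.0]
grip_width: 0.0566
gripper_force: 7.1
clock: 7.42
tcp_pos: [0.4623, -0.037, 0.2232]
orientation: [-0.312, 3.126, -0.001]
contact_force: [0.5, -0.9, -0.9]
grip_width: 0.0562
gripper_force: 7.1
[ 0.46249365 -0.03728136  0.22326898] [-3.10182054e-01  3.12533608e+00 -6.43803932e-04] [-0.63601298 -0.56896157 -0.9380682 ] [298.  199.7]
```

View pics/c7.png

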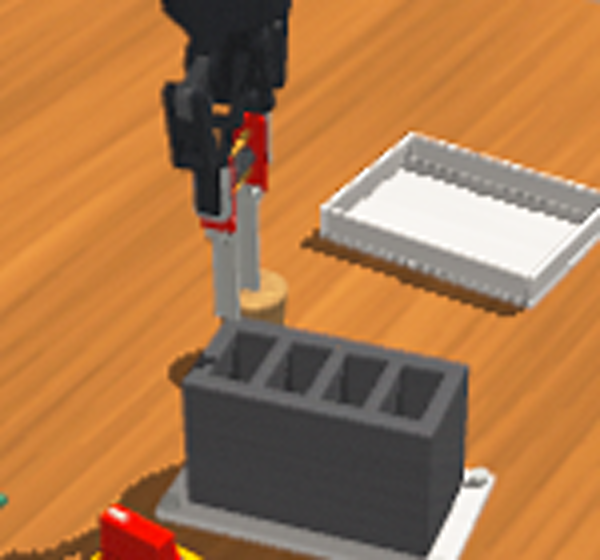

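```bash
python3 - <<'E'
from h import *
q=lambda x,y:(240+x/4-.4,150+y/4-.4)
print(w("scene",*q(213,312),.1456),w("scene",*q(240,319),.1456),w("scene",*q(259,291),.1456))
print("block corners",*[w("scene",*q(*p),.105) for p in[(183,373),(430,435),(468,368),(228,320)]])
o=get_obs()
for s in(-19,):
  for a in(-8,8):
    c,n=np.cos(.197),np.sin(.197); print(a,[px("scene",o['tcp_pos']+np.array([a*c-y*n,a*n+y*c,-77.6])/1e3) for y in(-19,14)])
print(q(213,312),q(240,319),q(259,291))
E
```

```text
[ 0.4532 -0.0512  0.1456] [ 0.472  -0.0488  0.1456] [ 0.4651 -0.0164  0.1456]
block corners [ 0.441  -0.0698  0.105 ] [ 0.6067 -0.0442  0.105 ] [0.5937 0.029  0.105 ] [ 0.4326 -0.0058  0.105 ]
-8 [array([293.2, 229.4]), array([298.2, 222.5])]
8 [array([299.1, 230.7]), array([304. , 223.7])]
(292.85, 227.6) (299.6, 229.35) (304.35, 222.35)
```

```bash
python3 -m jog '[{"rx":0,"ry":0,"rz":0,"x":0.03,"y":0.02,"z":-0.3,"jaw":0.32},{"rx":0,"ry":0,"rz":0,"x":0,"y":0,"z":-0.3,"jaw":0.32},{"rx":0,"ry":0,"rz":0,"x":0,"y":0,"z":-0.2,"jaw":0.32},{"rx":0,"ry":0,"rz":0,"x":0,"y":0,"z":-0.1,"jaw":0.32},{"rx":0,"ry":0,"rz":0,"x":0,"y":0,"z":0,"jaw":0.32}]';python3 -m jog '[{"rx":0,"ry":0,"rz":0,"x":0,"y":0,"z":-0.2,"jaw":0.32},{"rx":0,"ry":0,"rz":0,"x":0,"y":0,"z":-0.2,"jaw":0.32},{"rx":0,"ry":0,"rz":0,"x":0,"y":0,"z":0,"jaw":0.32}]'
```

```text
clock: 8.1
tcp_pos: [0.4641, -0.0353, 0.1685]
orientation: [0.312, -3.126, 0.0]
contact_force: [0.3, -0.2, -2.1]
grip_width: 0.0562
gripper_force: 7.1
clock: 8.48
tcp_pos: [0.4631, -0.035, 0.1434]
orientation: [0.313, -3.123, 0.0]
contact_force: [0.1, -0.5, -1.4]
grip_width: 0.0565
gripper_force: 7.1
```

```bash
python3 -m jog '[{"rx":0,"ry":0,"rz":0,"x":0,"y":0,"z":-0.15,"jaw":0.32},{"rx":0,"ry":0,"rz":0,"x":0,"y":0,"z":-0.15,"jaw":0.32},{"rx":0,"ry":0,"rz":0,"x":0,"y":0,"z":0,"jaw":0.32},{"rx":0,"ry":0,"rz":0,"x":0,"y":0,"z":0,"jaw":-1},{"rx":0,"ry":0,"rz":0,"x":0,"y":0,"z":0,"jaw":-1},{"rx":0,"ry":0,"rz":0,"x":0,"y":0,"z":0,"jaw":-1}]' 50
```

```text
clock: 9.22
tcp_pos: [0.4642, -0.0349, 0.1267]
orientation: [-0.313, 3.126, 0.0]
contact_force: [-1.1, -0.5, -2.8]
grip_width: 0.0459
gripper_force: 51.4
```

```bash
python3 -m jog '[{"rx":0,"ry":0,"rz":0,"x":0,"y":0,"z":0.2,"jaw":-1},{"rx":0,"ry":0,"rz":0,"x":0,"y":0,"z":0.5,"jaw":-1},{"rx":0,"ry":0,"rz":0,"x":0,"y":0,"z":0.7,"jaw":-1},{"rx":0,"ry":0,"rz":0,"x":0,"y":0,"z":0.6,"jaw":-1},{"rx":0,"ry":0,"rz":0,"x":0,"y":0,"z":0.3,"jaw":-1},{"rx":0,"ry":0,"rz":0,"x":0,"y":0,"z":0,"jaw":-1}]' 
python3 - <<'E'
from h import *
f=grab_frame("scene");crop(f,240,150,400,270,4,"c8.png");o=get_obs();print(o['tcp_pos'],o['contact_force'],o['grip_width'])
E
```

```text
clock: 9.98
tcp_pos: [0.465, -0.035, 0.2664]
orientation: [-0.312, 3.122, 0.0]
contact_force: [-0.1, 0.4, -2.6]
grip_width: 0.0461
gripper_force: 51.8
[ 0.46417281 -0.03495808  0.26509403] [-0.42224312 -0.19393686 -2.56689471] 0.046394911906468744
```

View pics/c8.png

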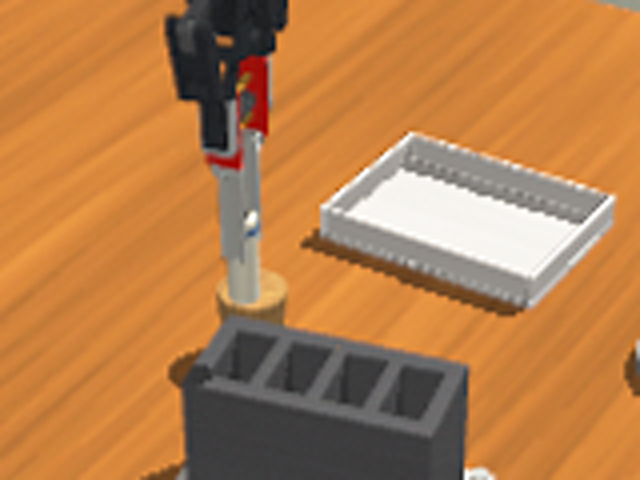

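```bash
cat >> h.py <<'E'
def tray(save=None):
    f=grab_frame("top"); h=cv2.cvtColor(f,cv2.COLOR_RGB2HSV)
    m=((h[...,1]<45)&(h[...,2]>120)).astype(np.uint8); m[:, :110]=0; m[:,290:]=0; m[:215]=0; m[370:]=0
    m=cv2.morphologyEx(m,cv2.MORPH_OPEN,np.ones((3,3)))
    c=max(cv2.findContours(m,0,2)[0],key=cv2.contourArea); b=cv2.boxPoints(cv2.minAreaRect(c))
    P=np.array([w("top",*p,.022) for p in b]); print("tray",P.mean(0)[:2].round(3),"area",cv2.contourArea(c),[tuple(x) for x in P[:,:2].round(3).tolist()],cv2.minAreaRect(c)[1])
    if save: crop(f,110,190,290,350,4,save)
E
python3 -m jog '[{"rx":0,"ry":0,"rz":0,"x":-0.1,"y":0.5,"z":0,"jaw":-1},{"rx":0,"ry":0,"rz":-0.2,"x":-0.2,"y":0.8,"z":0,"jaw":-1},{"rx":0,"ry":0,"rz":-0.2,"x":-0.2,"y":0.9,"z":0,"jaw":-1},{"rx":0,"ry":0,"rz":-0.2,"x":-0.2,"y":0.9,"z":0,"jaw":-1},{"rx":0,"ry":0,"rz":-0.2,"x":-0.2,"y":0.9,"z":0,"jaw":-1},{"rx":0,"ry":0,"rz":-0.2,"x":-0.2,"y":0.9,"z":0,"jaw":-1},{"rx":0,"ry":0,"rz":-0.1,"x":-0.2,"y":0.6,"z":0,"jaw":-1},{"rx":0,"ry":0,"rz":0,"x":-0.1,"y":0.32,"z":0,"jaw":-1}]';python3 -m jog '[{"rx":0,"ry":0,"rz":0,"x":0,"y":0,"z":-0.5,"jaw":-1},{"rx":0,"ry":0,"rz":0,"x":0,"y":0,"z":-0.4,"jaw":-1},{"rx":0,"ry":0,"rz":0,"x":0,"y":0,"z":0,"jaw":-1}]'
python3 - <<'E'
from h import *
tray()
f=grab_frame("scene");crop(f,290,120,430,240,5,"c9.png");o=get_obs();print(o['tcp_pos'],o['orientation'])
E
```

```text
clock: 11.02
tcp_pos: [0.3783, 0.316, 0.2631]
orientation: [0.016, -3.139, 0.002]
contact_force: [1.8, -0.3, -2.5]
grip_width: 0.046
gripper_force: 51.9
clock: 11.4
tcp_pos: [0.3785, 0.3126, 0.2079]
orientation: [0.012, -3.137, 0.007]
contact_force: [-0.3, 1.1, -2.5]
grip_width: 0.0463
gripper_force: 51.9
tray [0.443 0.313] area 3427.5 [(0.35, 0.377), (0.541, 0.379), (0.536, 0.247), (0.344, 0.248)] (53.965538024902344, 78.6287841796875)
[0.38002072 0.31405712 0.21042585] [ 1.14520770e-02 -3.14083002e+00  1.00989351e-03]
```

View pics/c9.png

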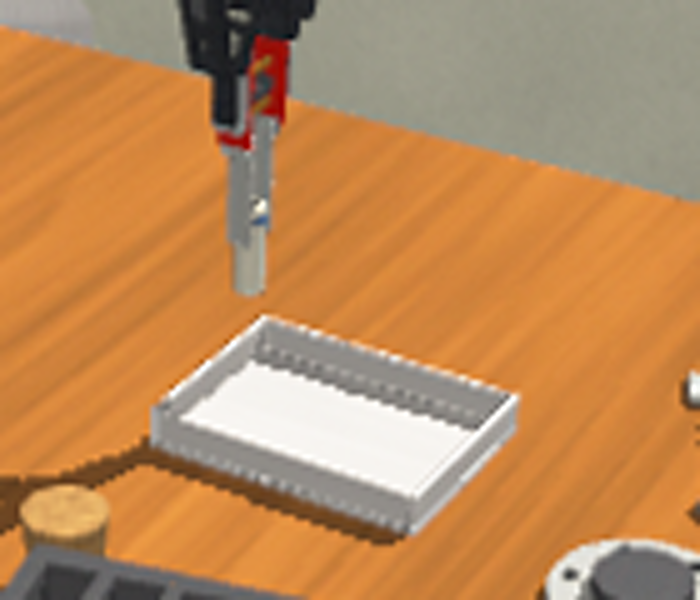

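The spacer hangs upright in the tongs over the tray, which hasn't moved. I'll lower and release it.

```bash
python3 -m jog '[{"rx":0,"ry":0,"rz":0,"x":0.04,"y":0,"z":-0.5,"jaw":-1},{"rx":0,"ry":0,"rz":0,"x":0,"y":0,"z":-0.5,"jaw":-1},{"rx":0,"ry":0,"rz":0,"x":0,"y":0,"z":-0.3,"jaw":-1},{"rx":0,"ry":0,"rz":0,"x":0,"y":0,"z":-0.12,"jaw":-1},{"rx":0,"ry":0,"rz":0,"x":0,"y":0,"z":0,"jaw":-1},{"rx":0,"ry":0,"rz":0,"x":0,"y":0,"z":0,"jaw":-1}]'
```

```text
clock: 12.25
tcp_pos: [0.3831, 0.3148, 0.1264]
orientation: [-0.012, 3.14, 0.002]
contact_force: [0.2, 0.1, -1.5]
grip_width: 0.0463
gripper_force: 52.0
```

```bash
python3 -m jog '[{"rx":0,"ry":0,"rz":0,"x":0,"y":0,"z":-0.04,"jaw":-1},{"rx":0,"ry":0,"rz":0,"x":0,"y":0,"z":0,"jaw":-1},{"rx":0,"ry":0,"rz":0,"x":0,"y":0,"z":0,"jaw":0.32},{"rx":0,"ry":0,"rz":0,"x":0,"y":0,"z":0,"jaw":0.32},{"rx":0,"ry":0,"rz":0,"x":0,"y":0,"z":0,"jaw":0.32},{"rx":0,"ry":0,"rz":0,"x":0,"y":0,"z":0,"jaw":0.32}]' 50; python3 -m jog '[{"rx":0,"ry":0,"rz":0,"x":0,"y":0,"z":0.2,"jaw":0.32},{"rx":0,"ry":0,"rz":0,"x":0,"y":0,"z":0.4,"jaw":0.32},{"rx":0,"ry":0,"rz":0,"x":0,"y":0,"z":0.7,"jaw":0.32},{"rx":0,"ry":0,"rz":0,"x":0,"y":0,"z":0.7,"jaw":0.32},{"rx":0,"ry":0,"rz":0,"x":0,"y":0,"z":0,"jaw":0.32}]'
python3 - <<'E'
from h import *
f=grab_frame("scene");crop(f,290,130,430,230,5,"c10.png");o=get_obs();print(o['tcp_pos'],o['orientation'])
E
```

```text
clock: 13.0
tcp_pos: [0.3825, 0.3143, 0.123]
orientation: [-0.012, 3.142, 0.0]
contact_force: [-0.9, -0.3, -1.8]
grip_width: 0.056
gripper_force: 7.2
clock: 13.62
tcp_pos: [0.3842, 0.3159, 0.2471]
orientation: [-0.011, 3.136, 0.009]
contact_force: [0.3, 0.2, -1.2]
grip_width: 0.0563
gripper_force: 7.2
[0.38314841 0.31486146 0.24488527] [-0.01157311  3.13876571  0.00431835]
```

View pics/c10.png

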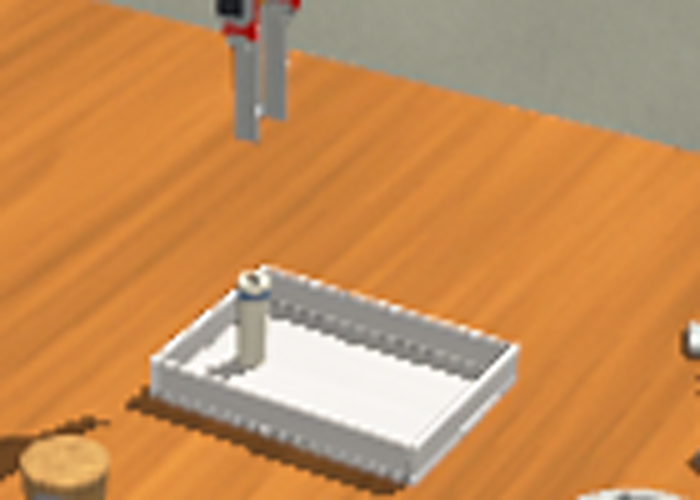

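The first spacer stands in the tray at about (252,320) in the crop. Next is the second pocket.

```bash
python3 -m jog '[{"rx":0,"ry":0,"rz":0,"x":0.1,"y":-0.5,"z":0,"jaw":0.32},{"rx":0,"ry":0,"rz":0.2,"x":0.3,"y":-0.8,"z":0,"jaw":0.32},{"rx":0,"ry":0,"rz":0.2,"x":0.4,"y":-0.9,"z":0,"jaw":0.32},{"rx":0,"ry":0,"rz":0.2,"x":0.4,"y":-0.9,"z":0,"jaw":0.32},{"rx":0,"ry":0,"rz":0.2,"x":0.3,"y":-0.9,"z":0,"jaw":0.32},{"rx":0,"ry":0,"rz":0.2,"x":0.3,"y":-0.9,"z":-0.2,"jaw":0.32},{"rx":0,"ry":0,"rz":0.1,"x":0.17,"y":-0.8,"z":-0.4,"jaw":0.32},{"rx":0,"ry":0,"rz":0,"x":0,"y":0,"z":0,"jaw":0.32}]';python3 -m jog '[{"rx":0,"ry":0,"rz":0,"x":0,"y":0,"z":0,"jaw":0.32},{"rx":0,"ry":0,"rz":0,"x":0,"y":0,"z":0,"jaw":0.32}]'; python3 -c "
from h import *
tray()"
```

```text
clock: 14.68
tcp_pos: [0.4986, -0.0324, 0.2042]
orientation: [0.301, -3.121, 0.003]
contact_force: [0.6, -0.3, -1.6]
grip_width: 0.0565
gripper_force: 7.2
clock: 14.92
tcp_pos: [0.5006, -0.0262, 0.207]
orientation: [-0.316, 3.126, 0.001]
contact_force: [0.7, -1.0, -1.9]
grip_width: 0.0567
gripper_force: 7.2
tray [0.443 0.318] area 3949.0 [(0.349, 0.388), (0.544, 0.387), (0.536, 0.246), (0.341, 0.25)] (57.50910949707031, 79.85529327392578)
```

```bash
python3 -m jog '[{"rx":0,"ry":0,"rz":0,"x":0.01,"y":-0.02,"z":-0.4,"jaw":0.32},{"rx":0,"ry":0,"rz":0,"x":0,"y":0,"z":-0.3,"jaw":0.32},{"rx":0,"ry":0,"rz":0,"x":0,"y":0,"z":0,"jaw":0.32},{"rx":0,"ry":0,"rz":0,"x":0,"y":0,"z":0,"jaw":0.32}]';python3 -m jog '[{"rx":0,"ry":0,"rz":0,"x":0,"y":0,"z":-0.2,"jaw":0.32},{"rx":0,"ry":0,"rz":0,"x":0,"y":0,"z":-0.2,"jaw":0.32},{"rx":0,"ry":0,"rz":0,"x":0,"y":0,"z":0,"jaw":0.32},{"rx":0,"ry":0,"rz":0,"x":0,"y":0,"z":0,"jaw":0.32}]'
```

```text
clock: 15.48
tcp_pos: [0.5019, -0.0284, 0.1657]
orientation: [-0.314, 3.125, 0.0]
contact_force: [0.6, 0.2, -1.4]
grip_width: 0.0566
gripper_force: 7.2
clock: 15.98
tcp_pos: [0.5013, -0.029, 0.1409]
orientation: [0.312, -3.126, 0.0]
contact_force: [-0.0, -0.1, -0.8]
grip_width: 0.0568
gripper_force: 7.2
```

```bash
python3 -m jog '[{"rx":0,"ry":0,"rz":0,"x":0,"y":0.01,"z":-0.15,"jaw":0.32},{"rx":0,"ry":0,"rz":0,"x":0,"y":0,"z":-0.09,"jaw":0.32},{"rx":0,"ry":0,"rz":0,"x":0,"y":0,"z":0,"jaw":0.32},{"rx":0,"ry":0,"rz":0,"x":0,"y":0,"z":0,"jaw":-1},{"rx":0,"ry":0,"rz":0,"x":0,"y":0,"z":0,"jaw":-1},{"rx":0,"ry":0,"rz":0,"x":0,"y":0,"z":0,"jaw":-1}]' 50;python3 -m jog '[{"rx":0,"ry":0,"rz":0,"x":0,"y":0,"z":0.2,"jaw":-1},{"rx":0,"ry":0,"rz":0,"x":0,"y":0,"z":0.5,"jaw":-1},{"rx":0,"ry":0,"rz":0,"x":0,"y":0,"z":0.7,"jaw":-1},{"rx":0,"ry":0,"rz":0,"x":0,"y":0,"z":0.6,"jaw":-1},{"rx":0,"ry":0,"rz":0,"x":0,"y":0,"z":0.3,"jaw":-1},{"rx":0,"ry":0,"rz":0,"x":0,"y":0,"z":0,"jaw":-1},{"rx":0,"ry":0,"rz":0,"x":0,"y":0,"z":0,"jaw":-1}]'; python3 -c "
from h import *
tray()"
```

```text
clock: 16.73
tcp_pos: [0.5013, -0.0284, 0.1266]
orientation: [-0.313, 3.126, 0.0]
contact_force: [-0.5, -0.4, -1.4]
grip_width: 0.0457
gripper_force: 51.4
clock: 17.6
tcp_pos: [0.5007, -0.0284, 0.2639]
orientation: [0.313, -3.125, -0.0]
contact_force: [0.5, -0.7, -2.8]
grip_width: 0.046
gripper_force: 51.8
tray [0.443 0.318] area 3930.0 [(0.349, 0.388), (0.544, 0.387), (0.536, 0.246), (0.341, 0.251)] (57.36898422241211, 79.99446105957031)
```

```bash
python3 -m jog '[{"rx":0,"ry":0,"rz":0,"x":-0.1,"y":0.5,"z":0,"jaw":-1},{"rx":0,"ry":0,"rz":-0.2,"x":-0.2,"y":0.8,"z":0,"jaw":-1},{"rx":0,"ry":0,"rz":-0.2,"x":-0.2,"y":0.9,"z":0,"jaw":-1},{"rx":0,"ry":0,"rz":-0.2,"x":-0.2,"y":0.9,"z":0,"jaw":-1},{"rx":0,"ry":0,"rz":-0.2,"x":-0.2,"y":0.9,"z":0,"jaw":-1},{"rx":0,"ry":0,"rz":-0.2,"x":-0.2,"y":0.9,"z":0,"jaw":-1},{"rx":0,"ry":0,"rz":-0.1,"x":-0.15,"y":0.6,"z":0,"jaw":-1},{"rx":0,"ry":0,"rz":0,"x":-0.03,"y":0.22,"z":0,"jaw":-1}]';python3 -m jog '[{"rx":0,"ry":0,"rz":0,"x":0,"y":0,"z":-0.6,"jaw":-1},{"rx":0,"ry":0,"rz":0,"x":0,"y":0,"z":-0.4,"jaw":-1},{"rx":0,"ry":0,"rz":0,"x":0,"y":0,"z":0,"jaw":-1},{"rx":0,"ry":0,"rz":0,"x":0,"y":0,"z":0,"jaw":-1}]'
```

```text
clock: 18.65
tcp_pos: [0.4229, 0.317, 0.2633]
orientation: [0.018, -3.139, 0.001]
contact_force: [-0.2, -0.7, -2.8]
grip_width: 0.0461
gripper_force: 51.9
clock: 19.15
tcp_pos: [0.4252, 0.3145, 0.2052]
orientation: [-0.01, 3.141, 0.0]
contact_force: [-0.2, -0.2, -1.6]
grip_width: 0.0463
gripper_force: 52.0
```

```bash
python3 -m jog '[{"rx":0,"ry":0,"rz":0,"x":0,"y":0,"z":-0.6,"jaw":-1},{"rx":0,"ry":0,"rz":0,"x":0,"y":0,"z":-0.5,"jaw":-1},{"rx":0,"ry":0,"rz":0,"x":0,"y":0,"z":-0.22,"jaw":-1},{"rx":0,"ry":0,"rz":0,"x":0,"y":0,"z":-0.05,"jaw":-1},{"rx":0,"ry":0,"rz":0,"x":0,"y":0,"z":0,"jaw":-1},{"rx":0,"ry":0,"rz":0,"x":0,"y":0,"z":0,"jaw":-1}]'
```

```text
clock: 19.9
tcp_pos: [0.4252, 0.3154, 0.1235]
orientation: [-0.012, 3.14, 0.002]
contact_force: [0.6, 0.6, -2.5]
grip_width: 0.0462
gripper_force: 52.0
```

Release, then go straight on to the third pocket at (0.539, -0.020).

```bash
python3 -m jog '[{"rx":0,"ry":0,"rz":0,"x":0,"y":0,"z":-0.01,"jaw":0.32},{"rx":0,"ry":0,"rz":0,"x":0,"y":0,"z":0,"jaw":0.32},{"rx":0,"ry":0,"rz":0,"x":0,"y":0,"z":0,"jaw":0.32},{"rx":0,"ry":0,"rz":0,"x":0,"y":0,"z":0.2,"jaw":0.32},{"rx":0,"ry":0,"rz":0,"x":0,"y":0,"z":0.4,"jaw":0.32},{"rx":0,"ry":0,"rz":0,"x":0,"y":0,"z":0.7,"jaw":0.32},{"rx":0,"ry":0,"rz":0,"x":0,"y":0,"z":0.7,"jaw":0.32},{"rx":0,"ry":0,"rz":0,"x":0,"y":0,"z":0,"jaw":0.32}]' 50
python3 -m jog '[{"rx":0,"ry":0,"rz":0,"x":0.1,"y":-0.5,"z":0,"jaw":0.32},{"rx":0,"ry":0,"rz":0.2,"x":0.3,"y":-0.8,"z":0,"jaw":0.32},{"rx":0,"ry":0,"rz":0.2,"x":0.4,"y":-0.9,"z":0,"jaw":0.32},{"rx":0,"ry":0,"rz":0.2,"x":0.4,"y":-0.9,"z":0,"jaw":0.32},{"rx":0,"ry":0,"rz":0.2,"x":0.3,"y":-0.9,"z":0,"jaw":0.32},{"rx":0,"ry":0,"rz":0.2,"x":0.3,"y":-0.9,"z":-0.2,"jaw":0.32},{"rx":0,"ry":0,"rz":0.1,"x":0.1,"y":-0.7,"z":-0.4,"jaw":0.32},{"rx":0,"ry":0,"rz":0,"x":0,"y":0,"z":0,"jaw":0.32}]';python3 -m jog '[{"rx":0,"ry":0,"rz":0,"x":0,"y":0,"z":0,"jaw":0.32},{"rx":0,"ry":0,"rz":0,"x":0,"y":0,"z":0,"jaw":0.32}]'; python3 -c "
from h import *
tray('c11.png')"
```

```text
clock: 20.9
tcp_pos: [0.4263, 0.3164, 0.2461]
orientation: [-0.011, 3.136, 0.008]
contact_force: [0.0, -0.1, -2.1]
grip_width: 0.0564
gripper_force: 7.2
clock: 21.9
tcp_pos: [0.5366, -0.0258, 0.2033]
orientation: [0.301, -3.122, 0.003]
contact_force: [-0.7, 0.3, -2.1]
grip_width: 0.0563
gripper_force: 7.2
clock: 22.15
tcp_pos: [0.5386, -0.0195, 0.206]
orientation: [-0.316, 3.125, 0.001]
contact_force: [0.4, -0.8, -1.2]
grip_width: 0.0563
gripper_force: 7.2
tray [0.443 0.318] area 3957.0 [(0.349, 0.388), (0.544, 0.387), (0.536, 0.246), (0.341, 0.25)] (57.50910949707031, 79.85529327392578)
```

View pics/c11.png

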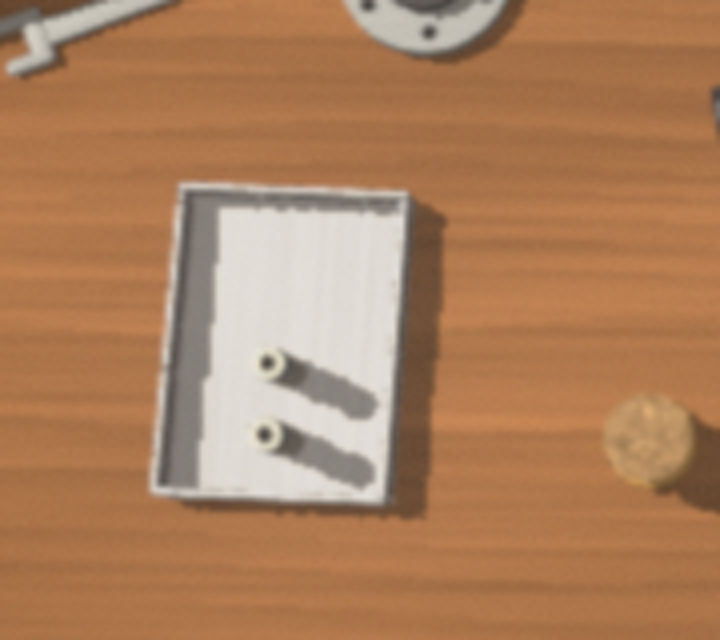

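Two spacers are standing in the tray at crop (270,362) and (265,435), near its mid-line. I'll go down into pocket 3.

```bash
python3 -m jog '[{"rx":0,"ry":0,"rz":0,"x":0,"y":-0.01,"z":-0.4,"jaw":0.32},{"rx":0,"ry":0,"rz":0,"x":0,"y":0,"z":-0.3,"jaw":0.32},{"rx":0,"ry":0,"rz":0,"x":0,"y":0,"z":0,"jaw":0.32},{"rx":0,"ry":0,"rz":0,"x":0,"y":0,"z":0,"jaw":0.32}]';python3 -m jog '[{"rx":0,"ry":0,"rz":0,"x":0,"y":0,"z":-0.2,"jaw":0.32},{"rx":0,"ry":0,"rz":0,"x":0,"y":0,"z":-0.2,"jaw":0.32},{"rx":0,"ry":0,"rz":0,"x":0,"y":0,"z":0,"jaw":0.32},{"rx":0,"ry":0,"rz":0,"x":0,"y":0,"z":0,"jaw":0.32}]'
```

```text
clock: 22.7
tcp_pos: [0.5391, -0.0212, 0.1646]
orientation: [-0.314, 3.125, 0.0]
contact_force: [-0.1, -0.3, -1.4]
grip_width: 0.0564
gripper_force: 7.2
clock: 23.2
tcp_pos: [0.5385, -0.0218, 0.1396]
orientation: [0.313, -3.126, 0.0]
contact_force: [0.3, 0.6, -1.4]
grip_width: 0.0562
gripper_force: 7.2
```

Tray target for spacer 3 is x = 0.462, so dx is -0.077 and dy +0.336.

```bash
python3 -m jog '[{"rx":0,"ry":0,"rz":0,"x":0,"y":0.01,"z":-0.13,"jaw":0.32},{"rx":0,"ry":0,"rz":0,"x":0,"y":0,"z":-0.09,"jaw":0.32},{"rx":0,"ry":0,"rz":0,"x":0,"y":0,"z":0,"jaw":0.32},{"rx":0,"ry":0,"rz":0,"x":0,"y":0,"z":0,"jaw":-1},{"rx":0,"ry":0,"rz":0,"x":0,"y":0,"z":0,"jaw":-1},{"rx":0,"ry":0,"rz":0,"x":0,"y":0,"z":0,"jaw":-1}]' 50;python3 -m jog '[{"rx":0,"ry":0,"rz":0,"x":0,"y":0,"z":0.2,"jaw":-1},{"rx":0,"ry":0,"rz":0,"x":0,"y":0,"z":0.5,"jaw":-1},{"rx":0,"ry":0,"rz":0,"x":0,"y":0,"z":0.7,"jaw":-1},{"rx":0,"ry":0,"rz":0,"x":0,"y":0,"z":0.6,"jaw":-1},{"rx":0,"ry":0,"rz":0,"x":0,"y":0,"z":0.3,"jaw":-1},{"rx":0,"ry":0,"rz":0,"x":0,"y":0,"z":0,"jaw":-1},{"rx":0,"ry":0,"rz":0,"x":0,"y":0,"z":0,"jaw":-1}]'; python3 -c "
from h import *
tray()"
```

```text
clock: 23.95
tcp_pos: [0.5385, -0.0212, 0.1266]
orientation: [-0.313, 3.126, -0.0]
contact_force: [0.8, 0.5, -2.3]
grip_width: 0.046
gripper_force: 51.4
clock: 24.82
tcp_pos: [0.5379, -0.0212, 0.2639]
orientation: [0.313, -3.125, -0.0]
contact_force: [0.0, -0.3, -2.3]
grip_width: 0.0464
gripper_force: 51.8
tray [0.443 0.318] area 3936.5 [(0.349, 0.388), (0.544, 0.387), (0.536, 0.246), (0.341, 0.251)] (57.36898422241211, 79.99446105957031)
```

```bash
python3 -m jog '[{"rx":0,"ry":0,"rz":0,"x":-0.1,"y":0.5,"z":0,"jaw":-1},{"rx":0,"ry":0,"rz":-0.2,"x":-0.2,"y":0.8,"z":0,"jaw":-1},{"rx":0,"ry":0,"rz":-0.2,"x":-0.2,"y":0.9,"z":0,"jaw":-1},{"rx":0,"ry":0,"rz":-0.2,"x":-0.2,"y":0.9,"z":0,"jaw":-1},{"rx":0,"ry":0,"rz":-0.2,"x":-0.2,"y":0.9,"z":0,"jaw":-1},{"rx":0,"ry":0,"rz":-0.2,"x":-0.2,"y":0.9,"z":0,"jaw":-1},{"rx":0,"ry":0,"rz":-0.1,"x":-0.15,"y":0.6,"z":0,"jaw":-1},{"rx":0,"ry":0,"rz":0,"x":-0.03,"y":0.1,"z":0,"jaw":-1}]';python3 -m jog '[{"rx":0,"ry":0,"rz":0,"x":0,"y":0,"z":-0.6,"jaw":-1},{"rx":0,"ry":0,"rz":0,"x":0,"y":0,"z":-0.4,"jaw":-1},{"rx":0,"ry":0,"rz":0,"x":0,"y":0,"z":0,"jaw":-1},{"rx":0,"ry":0,"rz":0,"x":0,"y":0,"z":0,"jaw":-1}]'; python3 -c "
from h import *
tray()"
```

```text
clock: 25.88
tcp_pos: [0.4596, 0.3179, 0.2631]
orientation: [0.02, -3.139, 0.0]
contact_force: [-1.1, -0.3, -1.1]
grip_width: 0.0463
gripper_force: 51.9
clock: 26.38
tcp_pos: [0.4624, 0.3144, 0.2052]
orientation: [-0.01, 3.141, 0.0]
contact_force: [0.6, 0.7, -1.6]
grip_width: 0.0462
gripper_force: 52.0
tray [0.419 0.433] area 4688.5 [(0.543, 0.579), (0.607, 0.463), (0.292, 0.287), (0.234, 0.401)] (144.69203186035156, 55.459598541259766)
```

```bash
cat >> h.py <<'E'
def traymoved():
    g=grab_frame("scene"); c=cv2.resize(cv2.imread("pics/c10.png"),(140,100),interpolation=cv2.INTER_AREA)[:,:,::-1]
    for (x0,y0,x1,y1) in((72,66,108,98),(26,66,60,92)):
        T=np.ascontiguousarray(c[y0:y1,x0:x1]); r_=cv2.matchTemplate(g,T,cv2.TM_CCOEFF_NORMED); _,v,_,l=cv2.minMaxLoc(r_); print("shift",l[0]-290-x0,l[1]-130-y0,round(v,3))
E
python3 -c "
from h import *
traymoved()"
```

```text
shift 0 0 0.998
shift 0 0 0.908
```

The tray hasn't moved, so I'll place spacer 3.

```bash
python3 -m jog '[{"rx":0,"ry":0,"rz":0,"x":0,"y":0,"z":-0.6,"jaw":-1},{"rx":0,"ry":0,"rz":0,"x":0,"y":0,"z":-0.5,"jaw":-1},{"rx":0,"ry":0,"rz":0,"x":0,"y":0,"z":-0.22,"jaw":-1},{"rx":0,"ry":0,"rz":0,"x":0,"y":0,"z":-0.06,"jaw":-1},{"rx":0,"ry":0,"rz":0,"x":0,"y":0,"z":0,"jaw":-1},{"rx":0,"ry":0,"rz":0,"x":0,"y":0,"z":0,"jaw":-1}]'
python3 -m jog '[{"rx":0,"ry":0,"rz":0,"x":0,"y":0,"z":0,"jaw":0.32},{"rx":0,"ry":0,"rz":0,"x":0,"y":0,"z":0,"jaw":0.32},{"rx":0,"ry":0,"rz":0,"x":0,"y":0,"z":0,"jaw":0.32},{"rx":0,"ry":0,"rz":0,"x":0,"y":0,"z":0.2,"jaw":0.32},{"rx":0,"ry":0,"rz":0,"x":0,"y":0,"z":0.4,"jaw":0.32},{"rx":0,"ry":0,"rz":0,"x":0,"y":0,"z":0.7,"jaw":0.32},{"rx":0,"ry":0,"rz":0,"x":0,"y":0,"z":0.7,"jaw":0.32},{"rx":0,"ry":0,"rz":0,"x":0,"y":0,"z":0,"jaw":0.32}]' 50
python3 -m jog '[{"rx":0,"ry":0,"rz":0,"x":0.1,"y":-0.5,"z":0,"jaw":0.32},{"rx":0,"ry":0,"rz":0.2,"x":0.3,"y":-0.8,"z":0,"jaw":0.32},{"rx":0,"ry":0,"rz":0.2,"x":0.4,"y":-0.9,"z":0,"jaw":0.32},{"rx":0,"ry":0,"rz":0.2,"x":0.4,"y":-0.9,"z":0,"jaw":0.32},{"rx":0,"ry":0,"rz":0.2,"x":0.3,"y":-0.9,"z":0,"jaw":0.32},{"rx":0,"ry":0,"rz":0.2,"x":0.3,"y":-0.9,"z":-0.2,"jaw":0.32},{"rx":0,"ry":0,"rz":0.1,"x":0.1,"y":-0.56,"z":-0.4,"jaw":0.32},{"rx":0,"ry":0,"rz":0,"x":0,"y":0,"z":0,"jaw":0.32}]';python3 -m jog '[{"rx":0,"ry":0,"rz":0,"x":0,"y":0,"z":0,"jaw":0.32},{"rx":0,"ry":0,"rz":0,"x":0,"y":0,"z":0,"jaw":0.32}]'; python3 -c "
from h import *
tray()"
```

```text
clock: 27.22
tcp_pos: [0.4624, 0.3153, 0.1229]
orientation: [-0.012, 3.14, 0.002]
contact_force: [0.7, -0.3, -2.3]
grip_width: 0.0463
gripper_force: 52.0
clock: 28.22
tcp_pos: [0.4636, 0.3163, 0.2463]
orientation: [-0.011, 3.135, 0.008]
contact_force: [0.6, 0.9, -1.3]
grip_width: 0.0565
gripper_force: 7.2
clock: 29.22
tcp_pos: [0.5739, -0.017, 0.2031]
orientation: [0.303, -3.122, 0.003]
contact_force: [0.4, 0.7, -1.4]
grip_width: 0.0563
gripper_force: 7.2
clock: 29.48
tcp_pos: [0.5759, -0.011, 0.2062]
orientation: [-0.316, 3.125, 0.001]
contact_force: [-0.1, -0.3, -1.6]
grip_width: 0.0567
gripper_force: 7.2
tray [0.443 0.318] area 3949.5 [(0.349, 0.388), (0.544, 0.387), (0.536, 0.246), (0.341, 0.25)] (57.488548278808594, 79.90060424804688)
```

Target pocket 4 at (0.576, -0.0127).

```bash
python3 -m jog '[{"rx":0,"ry":0,"rz":0,"x":0,"y":-0.02,"z":-0.4,"jaw":0.32},{"rx":0,"ry":0,"rz":0,"x":0,"y":0,"z":-0.3,"jaw":0.32},{"rx":0,"ry":0,"rz":0,"x":0,"y":0,"z":0,"jaw":0.32},{"rx":0,"ry":0,"rz":0,"x":0,"y":0,"z":0,"jaw":0.32}]';python3 -m jog '[{"rx":0,"ry":0,"rz":0,"x":0,"y":0,"z":-0.2,"jaw":0.32},{"rx":0,"ry":0,"rz":0,"x":0,"y":0,"z":-0.2,"jaw":0.32},{"rx":0,"ry":0,"rz":0,"x":0,"y":0,"z":0,"jaw":0.32},{"rx":0,"ry":0,"rz":0,"x":0,"y":0,"z":0,"jaw":0.32}]'
```

```text
clock: 30.02
tcp_pos: [0.5761, -0.0137, 0.1643]
orientation: [-0.313, 3.125, 0.0]
contact_force: [-0.4, 0.7, -2.1]
grip_width: 0.0561
gripper_force: 7.2
clock: 30.52
tcp_pos: [0.5758, -0.014, 0.1397]
orientation: [0.313, -3.126, 0.0]
contact_force: [-0.3, -0.3, -1.3]
grip_width: 0.0563
gripper_force: 7.2
```

```bash
python3 -m jog '[{"rx":0,"ry":0,"rz":0,"x":0,"y":0.01,"z":-0.13,"jaw":0.32},{"rx":0,"ry":0,"rz":0,"x":0,"y":0,"z":-0.09,"jaw":0.32},{"rx":0,"ry":0,"rz":0,"x":0,"y":0,"z":0,"jaw":0.32},{"rx":0,"ry":0,"rz":0,"x":0,"y":0,"z":0,"jaw":-1},{"rx":0,"ry":0,"rz":0,"x":0,"y":0,"z":0,"jaw":-1},{"rx":0,"ry":0,"rz":0,"x":0,"y":0,"z":0,"jaw":-1}]' 50;python3 -m jog '[{"rx":0,"ry":0,"rz":0,"x":0,"y":0,"z":0.2,"jaw":-1},{"rx":0,"ry":0,"rz":0,"x":0,"y":0,"z":0.5,"jaw":-1},{"rx":0,"ry":0,"rz":0,"x":0,"y":0,"z":0.7,"jaw":-1},{"rx":0,"ry":0,"rz":0,"x":0,"y":0,"z":0.6,"jaw":-1},{"rx":0,"ry":0,"rz":0,"x":0,"y":0,"z":0.3,"jaw":-1},{"rx":0,"ry":0,"rz":0,"x":0,"y":0,"z":0,"jaw":-1},{"rx":0,"ry":0,"rz":0,"x":0,"y":0,"z":0,"jaw":-1}]'; python3 -c "
from h import *
tray()"
```

```text
clock: 31.28
tcp_pos: [0.5757, -0.0134, 0.1266]
orientation: [0.313, -3.126, 0.0]
contact_force: [0.2, 0.0, -2.8]
grip_width: 0.0465
gripper_force: 51.4
clock: 32.15
tcp_pos: [0.5748, -0.0134, 0.263]
orientation: [0.313, -3.123, -0.0]
contact_force: [0.1, -0.5, -3.7]
grip_width: 0.046
gripper_force: 51.8
tray [0.443 0.318] area 3937.0 [(0.349, 0.388), (0.544, 0.387), (0.536, 0.246), (0.341, 0.25)] (57.52912902832031, 79.81101989746094)
```

Place spacer 4 at x = 0.50, so dx is -0.075 and dy +0.329.

```bash
python3 -m jog '[{"rx":0,"ry":0,"rz":0,"x":-0.1,"y":0.5,"z":0,"jaw":-1},{"rx":0,"ry":0,"rz":-0.2,"x":-0.2,"y":0.8,"z":0,"jaw":-1},{"rx":0,"ry":0,"rz":-0.2,"x":-0.2,"y":0.9,"z":0,"jaw":-1},{"rx":0,"ry":0,"rz":-0.2,"x":-0.2,"y":0.9,"z":0,"jaw":-1},{"rx":0,"ry":0,"rz":-0.2,"x":-0.2,"y":0.9,"z":0,"jaw":-1},{"rx":0,"ry":0,"rz":-0.2,"x":-0.2,"y":0.8,"z":0,"jaw":-1},{"rx":0,"ry":0,"rz":-0.1,"x":-0.15,"y":0.58,"z":0,"jaw":-1},{"rx":0,"ry":0,"rz":0,"x":0,"y":0.1,"z":0,"jaw":-1}]';python3 -m jog '[{"rx":0,"ry":0,"rz":0,"x":0,"y":0,"z":-0.6,"jaw":-1},{"rx":0,"ry":0,"rz":0,"x":0,"y":0,"z":-0.4,"jaw":-1},{"rx":0,"ry":0,"rz":0,"x":0,"y":0,"z":0,"jaw":-1},{"rx":0,"ry":0,"rz":0,"x":0,"y":0,"z":0,"jaw":-1}]'; python3 -c "
from h import *
traymoved()"
```

```text
clock: 33.2
tcp_pos: [0.4983, 0.3187, 0.2627]
orientation: [0.02, -3.138, 0.001]
contact_force: [-0.4, -0.8, -2.5]
grip_width: 0.0462
gripper_force: 51.9
clock: 33.7
tcp_pos: [0.5014, 0.315, 0.205]
orientation: [-0.01, 3.141, 0.0]
contact_force: [0.5, -0.8, -1.9]
grip_width: 0.0462
gripper_force: 52.0
shift 0 0 0.949
shift 0 0 0.944
```

```bash
python3 -m jog '[{"rx":0,"ry":0,"rz":0,"x":0,"y":0,"z":-0.6,"jaw":-1},{"rx":0,"ry":0,"rz":0,"x":0,"y":0,"z":-0.5,"jaw":-1},{"rx":0,"ry":0,"rz":0,"x":0,"y":0,"z":-0.22,"jaw":-1},{"rx":0,"ry":0,"rz":0,"x":0,"y":0,"z":-0.05,"jaw":-1},{"rx":0,"ry":0,"rz":0,"x":0,"y":0,"z":0,"jaw":-1},{"rx":0,"ry":0,"rz":0,"x":0,"y":0,"z":0,"jaw":-1}]'
python3 -m jog '[{"rx":0,"ry":0,"rz":0,"x":0,"y":0,"z":0,"jaw":0.32},{"rx":0,"ry":0,"rz":0,"x":0,"y":0,"z":0,"jaw":0.32},{"rx":0,"ry":0,"rz":0,"x":0,"y":0,"z":0,"jaw":0.32},{"rx":0,"ry":0,"rz":0,"x":0,"y":0,"z":0.2,"jaw":0.32},{"rx":0,"ry":0,"rz":0,"x":0,"y":0,"z":0.4,"jaw":0.32},{"rx":0,"ry":0,"rz":0,"x":0,"y":0,"z":0.7,"jaw":0.32},{"rx":0,"ry":0,"rz":0,"x":0,"y":0,"z":0.7,"jaw":0.32},{"rx":0,"ry":0,"rz":0,"x":0,"y":0,"z":0,"jaw":0.32}]' 50
python3 -m jog '[{"rx":0,"ry":0,"rz":0,"x":0,"y":-0.5,"z":0,"jaw":0.32},{"rx":0,"ry":0,"rz":0.1,"x":0,"y":-0.8,"z":0,"jaw":0.32},{"rx":0,"ry":0,"rz":0.1,"x":0,"y":-0.9,"z":0,"jaw":0.32},{"rx":0,"ry":0,"rz":0.1,"x":0,"y":-0.9,"z":0,"jaw":0.32},{"rx":0,"ry":0,"rz":0.1,"x":0,"y":-0.9,"z":0,"jaw":0.32},{"rx":0,"ry":0,"rz":0.1,"x":0,"y":-0.9,"z":0,"jaw":0.32},{"rx":0,"ry":0,"rz":0.1,"x":0,"y":-0.9,"z":0,"jaw":0.32},{"rx":0,"ry":0,"rz":0,"x":0,"y":-0.9,"z":0,"jaw":0.32}]'
python3 -m jog '[{"rx":0,"ry":0,"rz":0.1,"x":-0.1,"y":-0.9,"z":0,"jaw":0.32},{"rx":0,"ry":0,"rz":0.1,"x":-0.1,"y":-0.9,"z":0,"jaw":0.32},{"rx":0,"ry":0,"rz":0.05,"x":-0.1,"y":-0.9,"z":0,"jaw":0.32},{"rx":0,"ry":0,"rz":0,"x":-0.1,"y":-0.9,"z":0,"jaw":0.32},{"rx":0,"ry":0,"rz":0,"x":0,"y":-0.65,"z":0,"jaw":0.32},{"rx":0,"ry":0,"rz":0,"x":0,"y":0,"z":0,"jaw":0.32},{"rx":0,"ry":0,"rz":0,"x":0,"y":0,"z":0,"jaw":0.32},{"rx":0,"ry":0,"rz":0,"x":0,"y":0,"z":0,"jaw":0.32}]'; python3 - <<'E'
from h import *
a=grab_frame("top")[215:345,130:300];b=grab_frame("scene")[220:350,180:350]
cv2.imwrite("pics/c12.png",cv2.resize(np.hstack([a,b])[:,:,::-1],(800,306),interpolation=cv2.INTER_CUBIC))
crop(grab_frame("scene"),180,220,350,350,4,"c13.png")
tray()
E
```

```text
clock: 34.5
tcp_pos: [0.5014, 0.316, 0.1236]
orientation: [-0.012, 3.14, 0.002]
contact_force: [0.5, 0.6, -2.5]
grip_width: 0.0462
gripper_force: 52.0
clock: 35.5
tcp_pos: [0.5028, 0.3168, 0.2471]
orientation: [-0.011, 3.135, 0.008]
contact_force: [1.6, 0.7, -1.6]
grip_width: 0.0561
gripper_force: 7.2
clock: 36.5
tcp_pos: [0.4999, -0.0882, 0.2419]
orientation: [0.177, -3.136, -0.0]
contact_force: [0.3, -0.0, -2.2]
grip_width: 0.0563
gripper_force: 7.2
clock: 37.5
tcp_pos: [0.4771, -0.3399, 0.242]
orientation: [0.248, -3.131, -0.002]
contact_force: [-0.4, 0.9, -1.4]
grip_width: 0.0563
gripper_force: 7.2
tray [0.443 0.318] area 3938.0 [(0.349, 0.388), (0.544, 0.387), (0.536, 0.246), (0.341, 0.251)] (57.36897659301758, 79.99444580078125)
```

```bash
python3 - <<'E'
from h import *
f=grab_frame("top").astype(int).sum(2)
for x in(.383,.4245,.463,.502):
    u,v=px("top",(x,.315,.064)).astype(int); p=f[v-4:v+5,u-4:u+5]; print((u,v),p.min(),p.max(),np.unravel_index(p.argmin(),p.shape))
E
python3 -m jog '[{"rx":0,"ry":0,"rz":0,"x":0.01,"y":-0.13,"z":-0.5,"jaw":0.32},{"rx":0,"ry":0,"rz":0,"x":0,"y":0,"z":-0.5,"jaw":0.32},{"rx":0,"ry":0,"rz":0,"x":0,"y":0,"z":-0.5,"jaw":0.32},{"rx":0,"ry":0,"rz":0,"x":0,"y":0,"z":0,"jaw":0.32},{"rx":0,"ry":0,"rz":0,"x":0,"y":0,"z":0,"jaw":0.32}]'
```

```text
(np.int64(175), np.int64(298)) 234 664 (np.int64(4), np.int64(5))
(np.int64(177), np.int64(280)) 235 667 (np.int64(4), np.int64(3))
(np.int64(178), np.int64(264)) 249 674 (np.int64(3), np.int64(4))
(np.int64(179), np.int64(248)) 239 669 (np.int64(4), np.int64(3))
clock: 38.38
tcp_pos: [0.4779, -0.3498, 0.1535]
orientation: [-0.244, 3.131, -0.001]
contact_force: [0.9, -0.3, -1.4]
grip_width: 0.0561
gripper_force: 7.2
```

All four spacers stand where they were put. Now I'll insert the tongs.

```bash
python3 -m jog '[{"rx":0,"ry":0,"rz":0,"x":0,"y":0.02,"z":-0.3,"jaw":0.32},{"rx":0,"ry":0,"rz":0,"x":0,"y":0,"z":-0.3,"jaw":0.32},{"rx":0,"ry":0,"rz":0,"x":0,"y":0,"z":-0.3,"jaw":0.32},{"rx":0,"ry":0,"rz":0,"x":0,"y":0,"z":-0.15,"jaw":0.32},{"rx":0,"ry":0,"rz":0,"x":0,"y":0,"z":0,"jaw":0.32},{"rx":0,"ry":0,"rz":0,"x":0,"y":0,"z":0,"jaw":0.32}]'
```

```text
clock: 39.12
tcp_pos: [0.4776, -0.3485, 0.0897]
orientation: [-0.244, 3.132, -0.001]
contact_force: [-0.4, -0.0, -0.9]
grip_width: 0.0567
gripper_force: 7.2
```

```bash
python3 -m jog '[{"rx":0,"ry":0,"rz":0,"x":0,"y":0,"z":-0.05,"jaw":0.32},{"rx":0,"ry":0,"rz":0,"x":0,"y":0,"z":0,"jaw":0.32},{"rx":0,"ry":0,"rz":0,"x":0,"y":0,"z":0,"jaw":0.45},{"rx":0,"ry":0,"rz":0,"x":0,"y":0,"z":0,"jaw":0.6},{"rx":0,"ry":0,"rz":0,"x":0,"y":0,"z":0,"jaw":1},{"rx":0,"ry":0,"rz":0,"x":0,"y":0,"z":0,"jaw":1},{"rx":0,"ry":0,"rz":0,"x":0,"y":0,"z":0,"jaw":1},{"rx":0,"ry":0,"rz":0,"x":0,"y":0,"z":0,"jaw":1}]'
python3 -m jog '[{"rx":0,"ry":0,"rz":0,"x":0,"y":0,"z":0.2,"jaw":1},{"rx":0,"ry":0,"rz":0,"x":0,"y":0,"z":0.6,"jaw":1},{"rx":0,"ry":0,"rz":0,"x":0,"y":0,"z":0.9,"jaw":1},{"rx":0,"ry":0,"rz":0,"x":0,"y":0,"z":0.5,"jaw":1},{"rx":0,"ry":0,"rz":0,"x":0,"y":0,"z":0,"jaw":1}]'
python3 - <<'E'
from h import *
crop(grab_frame("scene"),180,240,340,360,5,"c14.png")
E
```

```text
clock: 40.12
tcp_pos: [0.4773, -0.3482, 0.0863]
orientation: [0.244, -3.132, 0.0]
contact_force: [-0.2, 0.2, 0.1]
grip_width: 0.0853
gripper_force: 0.0
clock: 40.75
tcp_pos: [0.4787, -0.3494, 0.222]
orientation: [-0.244, 3.127, -0.005]
contact_force: [-0.6, 0.7, -0.3]
grip_width: 0.0854
gripper_force: 0.0
```

View pics/c14.png

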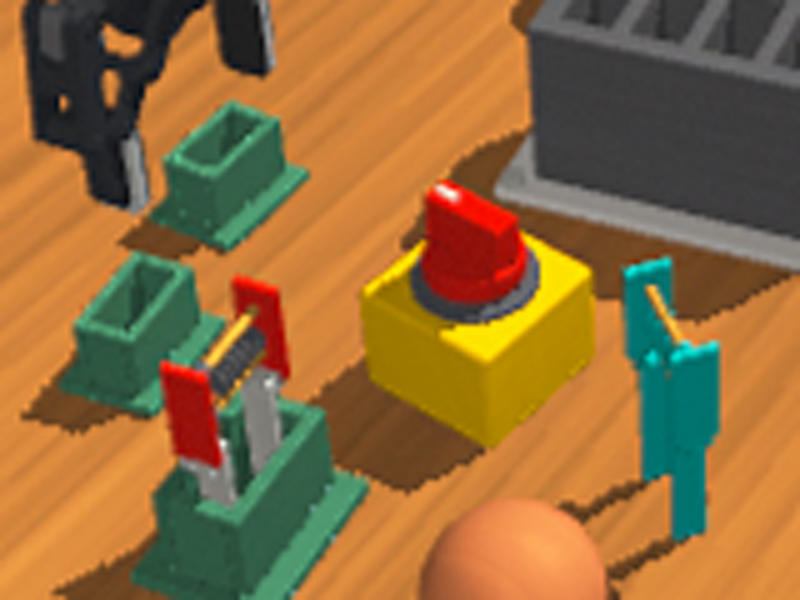

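The tongs stand in the green stand and the mushroom is still down, with its bar top around crop (477,200). Next is the reset.

```bash
python3 -c "
from h import *
print(w('scene',180+477/5-.4,240+200/5-.4,.104),get_obs()['joints'].round(2))"
python3 -m jog '[{"rx":0,"ry":0,"rz":-0.2,"x":0.1,"y":0.5,"z":0,"jaw":1},{"rx":0,"ry":0,"rz":-0.3,"x":0.1,"y":0.7,"z":0,"jaw":0.5},{"rx":0,"ry":0,"rz":-0.3,"x":0.15,"y":0.7,"z":-0.2,"jaw":0.2},{"rx":0,"ry":0,"rz":-0.3,"x":0.09,"y":0.5,"z":-0.3,"jaw":0.2},{"rx":0,"ry":0,"rz":-0.2,"x":0,"y":0,"z":-0.4,"jaw":0.2},{"rx":0,"ry":0,"rz":0,"x":0,"y":0,"z":0,"jaw":0.2},{"rx":0,"ry":0,"rz":0,"x":0,"y":0,"z":0,"jaw":0.2}]' 30;python3 -c "
from h import *
tray()
crop(grab_frame('scene'),180,200,340,330,5,'c15.png')
print(get_obs()['joints'].round(2))"
```

```text
[ 0.5019 -0.1995  0.104 ] [ 0.26  0.36  0.34  1.79 -0.14  1.01  2.38]
clock: 41.68
tcp_pos: [0.5035, -0.2048, 0.1645]
orientation: [-0.112, -3.139, 0.0]
contact_force: [-0.8, -0.0, 0.2]
grip_width: 0.0515
gripper_force: 0.0
tray [0.443 0.318] area 3950.0 [(0.349, 0.388), (0.544, 0.387), (0.536, 0.246), (0.341, 0.25)] (57.50910949707031, 79.85529327392578)
[ 0.01  0.35  0.32  1.95 -0.14  0.86  1.91]
```

```bash
python3 -m jog '[{"rx":0,"ry":0,"rz":0,"x":0,"y":0.03,"z":-0.5,"jaw":0.2},{"rx":0,"ry":0,"rz":0,"x":0,"y":0,"z":-0.5,"jaw":0.2},{"rx":0,"ry":0,"rz":0,"x":0,"y":0,"z":-0.29,"jaw":0.2},{"rx":0,"ry":0,"rz":0,"x":0,"y":0,"z":0,"jaw":0.2},{"rx":0,"ry":0,"rz":0,"x":0,"y":0,"z":0,"jaw":-1},{"rx":0,"ry":0,"rz":0,"x":0,"y":0,"z":0,"jaw":-1},{"rx":0,"ry":0,"rz":0,"x":0,"y":0,"z":0,"jaw":-1}]' 30
```

```text
clock: 42.65
tcp_pos: [0.5043, -0.2063, 0.0884]
orientation: [0.117, 3.136, -0.007]
contact_force: [-0.9, -9.4, 0.6]
grip_width: 0.015
gripper_force: 34.6
```

```bash
python3 -m jog '[{"rx":0,"ry":0,"rz":0,"x":0,"y":-0.05,"z":0,"jaw":-1},{"rx":0,"ry":0,"rz":-0.4,"x":0,"y":0,"z":0,"jaw":-1},{"rx":0,"ry":0,"rz":-0.8,"x":0,"y":0,"z":0,"jaw":-1},{"rx":0,"ry":0,"rz":-0.8,"x":0,"y":0,"z":0,"jaw":-1},{"rx":0,"ry":0,"rz":-0.8,"x":0,"y":0,"z":0,"jaw":-1},{"rx":0,"ry":0,"rz":-0.8,"x":0,"y":0,"z":0,"jaw":-1},{"rx":0,"ry":0,"rz":-0.8,"x":0,"y":0,"z":0,"jaw":-1},{"rx":0,"ry":0,"rz":0,"x":0,"y":0,"z":0,"jaw":-1}]'
```

```text
clock: 43.65
tcp_pos: [0.5045, -0.2072, 0.0881]
orientation: [1.282, 2.864, -0.002]
contact_force: [-0.1, -4.7, 0.7]
grip_width: 0.0153
gripper_force: 34.1
```

```bash
python3 -m jog '[{"rx":0,"ry":0,"rz":0,"x":0,"y":0,"z":0,"jaw":0.2},{"rx":0,"ry":0,"rz":0,"x":0,"y":0,"z":0,"jaw":0.2},{"rx":0,"ry":0,"rz":0,"x":0,"y":0,"z":0,"jaw":0.2},{"rx":0,"ry":0,"rz":0,"x":0,"y":0,"z":0.3,"jaw":0.2},{"rx":0,"ry":0,"rz":0,"x":0,"y":0,"z":0.7,"jaw":0.2},{"rx":0,"ry":0,"rz":0,"x":0,"y":0,"z":0.9,"jaw":0.2},{"rx":0,"ry":0,"rz":0,"x":0,"y":0,"z":0.6,"jaw":0.2},{"rx":0,"ry":0,"rz":0,"x":0,"y":0,"z":0,"jaw":0.2}]'
python3 -m jog '[{"rx":0,"ry":0,"rz":0,"x":0,"y":0,"z":0.3,"jaw":0.2},{"rx":0,"ry":0,"rz":0,"x":0,"y":0,"z":0,"jaw":0.2},{"rx":0,"ry":0,"rz":0,"x":0,"y":0,"z":0,"jaw":0.2},{"rx":0,"ry":0,"rz":0,"x":0,"y":0,"z":0,"jaw":0.2}]'
python3 - <<'E'
from h import *
tray()
f=grab_frame("top").astype(int).sum(2)
for x in(.383,.4245,.463,.502):
    u,v=px("top",(x,.315,.064)).astype(int); p=f[v-4:v+5,u-4:u+5]; print(p.min(),p.max())
# mushroom: red mask in scene, before (c14) and now
g=grab_frame("scene")
def red(im,off=0):
    b=im.astype(int); return (b[...,0]>150)&(b[...,1]<60)&(b[...,2]<60)
now=red(g[270:305,255:295])
c=cv2.resize(cv2.imread("pics/c14.png"),(160,120),interpolation=cv2.INTER_AREA)[:,:,::-1][30:65,75:115]
was=red(c)
for n,m in(("was",was),("now",now)):
    y,x=np.nonzero(m); print(n,m.sum(),"x",x.min(),x.max(),"y",y.min(),y.max())
    print("\n".join("".join(".#"[k] for k in r_) for r_ in m[::1]))
E
```

```text
clock: 44.65
tcp_pos: [0.5055, -0.2063, 0.241]
orientation: [1.277, 2.863, 0.003]
contact_force: [0.1, 0.5, -0.0]
grip_width: 0.0511
gripper_force: 0.0
clock: 45.15
tcp_pos: [0.5032, -0.2052, 0.254]
orientation: [-1.279, -2.868, 0.001]
contact_force: [-0.2, 0.3, 0.3]
grip_width: 0.0513
gripper_force: 0.0
tray [0.443 0.318] area 3936.5 [(0.349, 0.388), (0.544, 0.387), (0.536, 0.246), (0.341, 0.251)] (57.36897659301758, 79.99444580078125)
239 660
240 664
244 670
234 669
was 195 x 10 29 y 6 29Traceback (most recent call last):
  File "<stdin>", line 15, in <module>
  File "<stdin>", line 15, in <genexpr>
  File "<stdin>", line 15, in <genexpr>
TypeError: string indices must be integers, not 'numpy.bool'
```

```bash
python3 - <<'E'
from h import *
g=grab_frame("scene")[262:305,255:295]
c=cv2.resize(cv2.imread("pics/c14.png"),(160,120),interpolation=cv2.INTER_AREA)[:,:,::-1][22:65,75:115]
red=lambda b:((b[...,0]>b[...,1]*2.+40)&(b[...,1]<70)&(b[...,0]>90))
for r1,r2 in zip(red(c),red(g)): print("".join(".#"[int(k)] for k in r1),"".join(".#"[int(k)] for k in r2))
E
```

```text
........................................ ........................................
........................................ ........................................
........................................ ........................................
........................................ ........................................
........................................ ........................................
........................................ ........................................
........................................ ........................................
........................................ ........................................
........................................ ........................................
........................................ ........................................
........................................ ....................#...................
........................................ ...............##...##..................
........................................ ...............##...##..................
..................................
[... 1725 characters left out ...]
... .............############...............
...........#################............ ................######..................
............###############............. ........................................
..............###########............... ........................................
..................###................... ........................................
........................................ ........................................
........................................ ........................................
........................................ ........................................
........................................ ........................................
```

The mushroom has turned and its cap sits about 3 px (about 10 mm) higher, so it popped up. Handing in.

```bash
python3 -c "
from bench import r
print(r.hand_in())"
```

```text
the job is handed in; nothing more can be done
None
```

The job is handed in, though the hand-in gave no verdict: going by the last camera images, all four spacers stand in the tray, the tongs are back in the green stand, and the stop is turned and up again.

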